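Close, lock and test-turn the gear cover of a salad dryer

ROBOT

A 6-joint arm with a two-finger parallel gripper is mounted at the origin on a cart in front of the work surface, level with it; the furniture and walls round the work are solid. World frame = base frame: x ahead of the robot, y to its left, z up, the work surface at z = 0. Lengths are in m, angles in rad, forces in N, time in s.
With the tool pointing down it reaches from about 0.35 to 0.775 m from the base axis. Payload 7.3 kg.
Tool frame: the origin (TCP) lies on the centre line of the jaws, within the pads' length; the fingertips stand robot.nose_length ahead of it and the grasp point (between the pads) is the TCP (robot.nose_length is the distance from the TCP to the fingertips, in m); z points along the fingers, y is the direction in which the jaws open and shut (so a half turn about z gives the same grasp; the last joint's range is limited). The gripper opens to 92 mm and grips with 3 to 60 N. Pads are 19 mm wide; open, the fingers measure 130 mm over their backs; the gripper's body (75 mm by 190 mm) begins 47 mm behind the grasp point.
Start: joints at [1.16, 0.342, 1.524, -0, 1.275, -0.146], TCP at [0.137, 0.507, 0.246] pointing down, gripper open.
Joint ranges: [-2.53, 2.53], [-0.77, 2.02], [0.04, 2.7], [-1, 4.14], [0.28, 2.66], [-3.11, 3.11]. Speed limits (rad/s): [2.57, 2.57, 3.14, 3.14, 3.14, 3.14].

INTERFACE

Orientations are given as [roll, pitch, yaw] about the fixed x, y, z axes, in that order (R = Rz(yaw) Ry(pitch) Rx(roll)).
In Python, from cell import robot, read_camera gives the robot as it stands.
- The arm moves only by the shell command python3 -m crank 'ROWS' [FORCE]. ROWS is JSON, a list of rows, each a list of 7 numbers: the shift along the tool's x, y, z in cm, then the turn, a rotation vector about the tool's x, y, z in degrees, then the opening, from 0 (shut) to 1 (fully open). In form: [[tx, ty, tz, wx, wy, wz, jaw], ...]. A call has 1 to 5 rows; each row is the pose to reach, as a shift and turn from the pose commanded when the call began, along the tool's axes at that moment; what a row does not reach only later rows make up. A row lasts 1/8 s, in which the tool goes at most 62.5 mm and 10.7 degrees, less where a joint would pass 70% of its speed; a pose out of reach is approached as far as the arm can. A call with a gripper value outside its range is refused whole. The fingers move at their own pace and stop on an object; FORCE is the grip in N (left out, the last holds). Time passes only in rows, so rows that repeat a pose let the fingers close. It gives the time, the measured TCP pose, the force and the opening at its end, in the units of the state.
- robot.observe(): the state, without advancing time (a new reading comes with each control period).
- read_camera(name): name is "scene" or "top" or "wrist"; returns a dict with "frame" (420x560x3 uint8, red, green, blue), "intrinsics" (3x3 intrinsics, pixels), "R" (3x3) and "t" (3): a world point X has camera coordinates R X + t. Camera axes: x right, y down, z forward; pixel columns grow to the right and rows downward; lengths in m; the calibration is good to about 2 mm. The wrist camera is an equidistant fisheye: a pixel r from the principal point sees the ray r / f radians off the axis. A picture is of the moment at which its call begins. There is no depth.
- robot.hand_in(): hands the job in, once; it reports no verdict.
The state is a dict: "time": time; "qpos": joint angles; "qvel": joint speeds; "joint_efforts": joint torques, N m; "tool_pos": TCP position; "tool_rot": TCP orientation; "contact_force": force on the tool from outside, world axes, zero at the start; "torque": the same for the moment, N m; "opening": finger opening in m.
Only numpy, scipy, OpenCV 4.12 (cv2) and the standard library are available. Lean on these libraries where they do the work, as an engineer would, in place of code of your own. Each camera call takes 0.05 s, during which the arm holds its last target.

TASK

The gears of the hand-cranked salad dryer have been cleaned and its gear cover still stands open. Swing the cover fully shut and lock it with the coin key: blade in the slot of the round lock, a quarter turn clockwise as far as it goes, then stand the key back in the pocket of its block. Last, take the crank by its grip and turn it clockwise through at least one full turn to check that the gears run free; leave the timer, the pepper mill and the large steel pan where they stand.

Things in the scene. Friction and masses are not known exactly. Their poses are not given: they have to be found in the camera images.
- salad_dryer: Hand-cranked salad dryer, fixed: steel tub 272 mm in diameter, white lid with its top 150 mm up, on it a grey gear case 120 mm deep (its x) and 220 mm wide (its y, -122 to +98 mm), top 190 mm up. Origin: centre of the underside; x to the back, y to the left, z up. The right part of the case is open and shows gears under the hinged cover; the left part, closed, carries the crank.
- cover_hinge (a point): Middle of the cover's hinge line, 190 mm up at the back edge of the case (dryer x = +60 mm, y = -63 mm); the line runs along the dryer's y. The cover is a flat grey plate, 122 mm from hinge to free front edge, 118 mm wide, 4 mm thick; when shut it lies on the case, its upper face 194 mm up.
- cover (a joint): Hinge angle of the gear cover, rad: 0 fully shut, 1.6 wide open; the free front edge rises as it opens. The hinge is stiff: the cover stays where it is put and takes 1 to 3 N at the free edge. It starts half open, 0.7 to 1.2.
- cover_edge (a point): Point on the cover's upper face, 6 mm in from the middle of its free edge, 116 mm from the hinge line. Its axes turn with the cover: x from the free edge towards the hinge, z out of the upper face.
- lock (a joint): Quarter-turn lock in the cover, rad: 0 unlocked, slot front to back (dryer x); 1.57 locked, slot side to side, at a stop; grows clockwise seen from above. Starts between 0 and 0.25; resists with about 0.12 N m. Its tongue below the cover swings under a catch on the case's front wall; if turned while the cover is open, the tongue keeps the cover from shutting.
- slot (a point): Centre of the floor of the lock's slot; x along the slot, z out of the cover. The lock is a round steel head, 41 mm in diameter, inside a fixed steel collar 56 mm in diameter of equal height, 85 mm from the hinge in the middle of the cover's width. The slot crosses the whole head: 7 mm wide, 41 mm long (the collar closes its ends), 9 mm deep. Cover shut: floor 197 mm, top of head 206 mm up.
- coin_key: Coin key, 103 mm tall, about 80 g, standing loose and upright, blade down, in its block: steel blade 32 mm wide (its x), 4 mm thick (its y), tapering to 2 mm at the tip, 45 mm long; above it a black handle 46 mm wide (x), 14 mm thick (y), 45 to 103 mm above the tip. Origin: centre of the blade's tip, z up. Hold it across the 14 mm thickness.
- key_tip (a point): Centre of the tip of the key's blade (the key's origin).
- key_block: Grey key block, fixed, 70 mm (x) by 50 mm (y), 56 mm tall; in the middle of its top one rectangular pocket, 42 mm (x) by 10 mm (y), 50 mm deep. The underside of the key's handle rests on the block's top, the blade's tip then 11 mm above the bench. Origin: centre of the underside. The key starts with its x along the block's x; either way round will do at the end.
- crank (a joint): Crank angle, rad: 0 with the arm pointing to the dryer's back (+x); grows clockwise seen from above; no stop. Starts within 0.15 of 0; resists with 0.1 to 0.2 N m (2 to 3 N at the grip).
- crank_axis (a point): Point on the crank's vertical axis at the top of its hub, 214 mm above the bench (dryer x = 0, y = +48 mm).
- grip_mid (a point): Middle of the crank's upright black grip, 243 mm above the bench, 65 mm from the crank's axis. The grip, 26 mm in diameter and 58 mm tall (213 to 271 mm up), spins freely on its own axis at the end of the flat arm, which lies just under it (206 to 212 mm up).
- timer: Bystander: white round kitchen timer, 68 mm in diameter, 50 mm tall, loose; origin in the centre of its underside.
- pepper_mill: Bystander: wooden pepper mill, 58 mm in diameter, 160 mm tall, loose; origin in the centre of its underside.
- gn_sixth_b: Bystander: the large open steel pan, 162 x 176 x 100 mm, loose; origin in the centre of its underside.
Things that resemble listed ones, but are neither listed nor needed, are in the scene too. There is more than one size of the coin_key; the job needs the larger.

How it is judged:
By the outcome, as a careful person would: the job done as asked, in the order asked, and still so for the second after the job is handed in, with the robot touching nothing.
It also fails if it takes over 72 s, if anything falls off the work surface, if the arm or the gripper's body presses on something with over 40 N, if the wrist force passes 120 N, or if a joint passes its speed limit or range.

## Working session

There is one attempt and no reset: what is moved stays moved. The work goes in short steps, Python scripts to look and compute and a shell command to move; the robot and the scene stay as the last step left them, time stands still between calls to the robot, and variables do not carry over. Pictures are saved under pics/ and viewed, and the job is handed in when it is done.

```bash
ls; mkdir -p pics; python3 - <<'E'
from cell import robot, read_camera
import cv2
print(robot.nose_length); print(robot.observe())
for n in ["scene","top","wrist"]:
    c=read_camera(n); cv2.imwrite(f"pics/{n}0.png",c["frame"][:,:,::-1]); print(n,c["intrinsics"],c["R"],c["t"])
E
```

```text
pics
0.019
{'time': 0.0, 'qpos': array([ 1.15998226e+00,  3.42710407e-01,  1.52503545e+00, -1.64842924e-05,
        1.27539878e+00, -1.46016633e-01]), 'qvel': array([ 0.00103774, -0.00128655,  0.00013203, -0.00088534,  0.00195872,
        0.0021407 ]), 'joint_efforts': array([ 1.07828469e-03, -4.31253612e+01, -2.44220495e+01,  7.16891815e-02,
        5.60832547e-02, -9.79618085e-05]), 'tool_pos': array([0.13723474, 0.50634435, 0.2450449 ]), 'tool_rot': array([-3.14005490e+00, -2.10214880e-04,  2.87679987e+00]), 'contact_force': array([-0.07797797, -0.98012862, -0.33642778]), 'torque': array([ 0.00613428,  0.01874851, -0.02210671]), 'opening': 0.09161211222974132}
scene [[527.14425616   0.         269.34430124]
 [  0.         527.14425616 204.62644786]
 [  0.           0.           1.        ]] [[ 0.64233071 -0.76642544  0.00181523]
 [-0.5247271  -0.44149046 -0.72783765]
 [ 0.5586347   0.46655998 -0.68574708]] [-0.36242981  0.36024331  1.07164188]
top [[469.22698136   0.         278.68875353]
 [  0.         469.22698136 214.68710773]
 [  0.           0.           1.        ]] [[-0.02280856 -0.99973892  0.00136095]
 [-0.98026761  0.02209692 -0.19643609]
 [ 0.19635474 -0.00581452 -0.98051569]] [-0.03920162  0.55423126  1.43728951]
wrist [[325.1922621    0.         281.74595183]
 [  0.         325.1922621  214.34820493]
 [  0.           0.           1.        ]] [[ 0.26131634  0.96525248 -0.00118719]
 [ 0.92775864 -0.25082604  0.2763154 ]
 [ 0.26641635 -0.07330716 -0.96106628]] [-0.52367398 -0.03469391  0.3904323 ]
```

View pics/scene0.png

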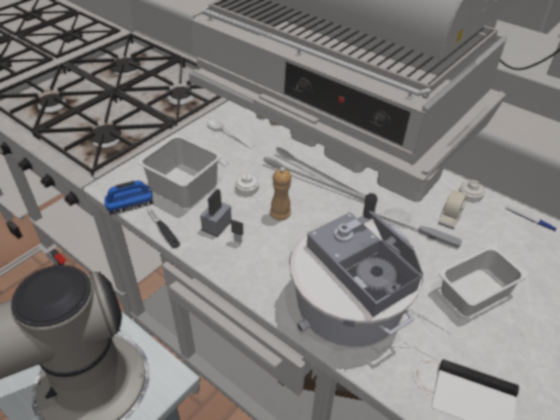

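View pics/top0.png

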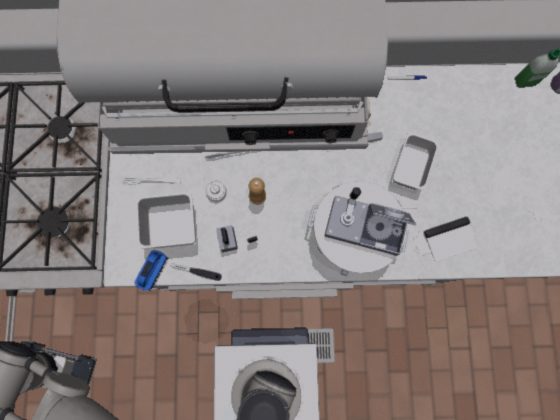

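View pics/wrist0.png

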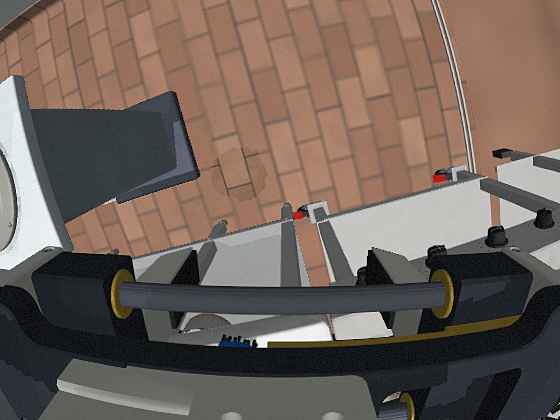

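The scene shows the dryer at scene (360,270) and top (365,225), its cover open to the right-back. The key block with the key is at scene (215,215), top (228,238). A small black thing, perhaps the smaller key, stands at scene (238,230), top (252,239). I'll enlarge these areas next.

```bash
cat > h.py <<'E'
import numpy as np, cv2
from cell import robot, read_camera
def ray(c,u,v):
    K=c["intrinsics"]; d=np.array([(u-K[0,2])/K[0,0],(v-K[1,2])/K[1,1],1.0])
    R=np.array(c["R"]);t=np.array(c["t"]); return -R.T@t, R.T@d
def atz(c,u,v,z):
    o,d=ray(c,u,v); return o+d*(z-o[2])/d[2]
def proj(c,X):
    p=np.array(c["R"])@np.array(X)+c["t"]; q=np.array(c["intrinsics"])@p; return q[:2]/q[2]
def wproj(c,X):
    p=np.array(c["R"])@np.array(X)+c["t"]; K=c["intrinsics"]; th=np.arctan2(np.hypot(p[0],p[1]),p[2]); a=np.arctan2(p[1],p[0]); return np.array([K[0,2]+K[0,0]*th*np.cos(a),K[1,2]+K[0,0]*th*np.sin(a)])
def tri(c1,p1,c2,p2):
    o1,d1=ray(c1,*p1);o2,d2=ray(c2,*p2)
    A=np.stack([d1,-d2],1); s=np.linalg.lstsq(A,o2-o1,rcond=None)[0]
    a=o1+d1*s[0];b=o2+d2*s[1]; return (a+b)/2,np.linalg.norm(a-b)
def crop(c,x,y,w,h,k,fn):
    cv2.imwrite(fn,cv2.resize(c["frame"][y:y+h,x:x+w,::-1],None,fx=k,fy=k,interpolation=cv2.INTER_CUBIC))
E
python3 - <<'E'
from h import *
s=read_camera("scene");t=read_camera("top")
crop(t,300,175,130,105,6,"pics/td.png")
crop(t,200,215,75,50,10,"pics/tk.png")
crop(s,280,190,150,120,5,"pics/sd.png")
crop(s,190,180,75,70,8,"pics/sk.png")
E
```

```text
(no output)
```

View pics/td.png

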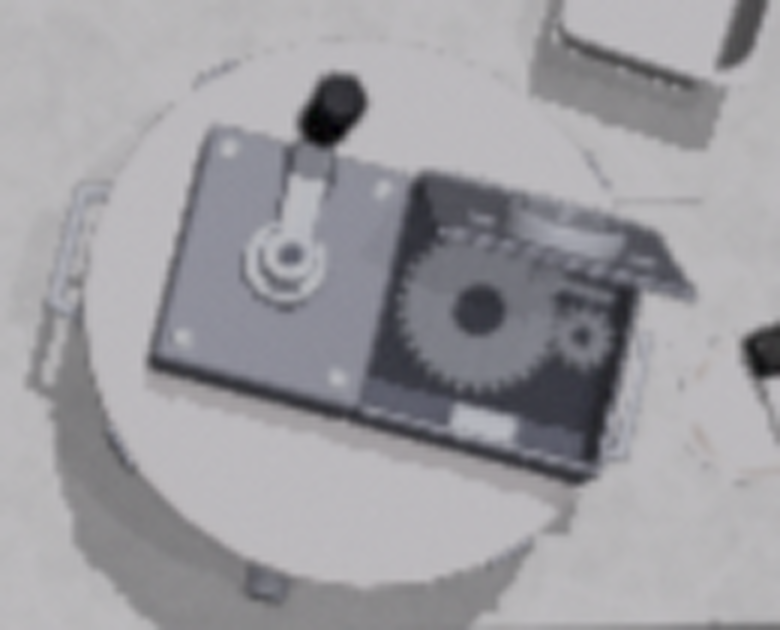

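View pics/tk.png

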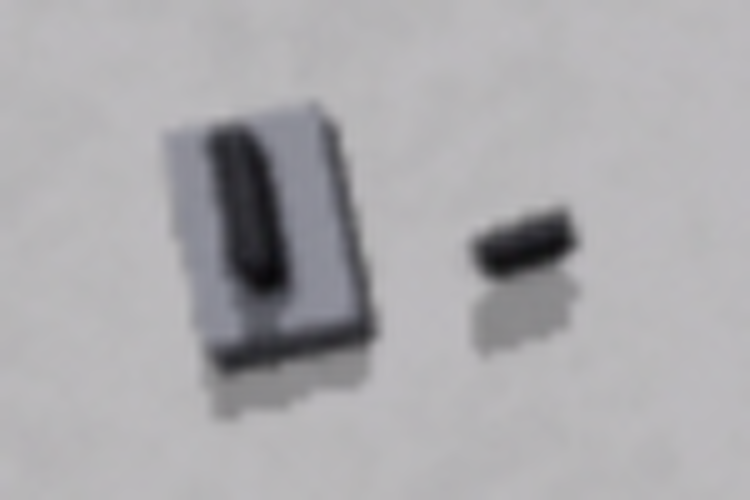

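View pics/sd.png

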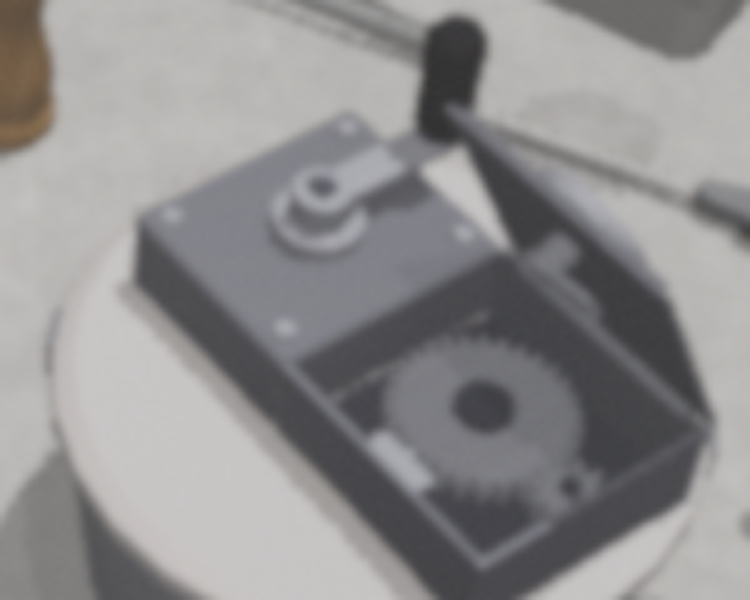

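View pics/sk.png

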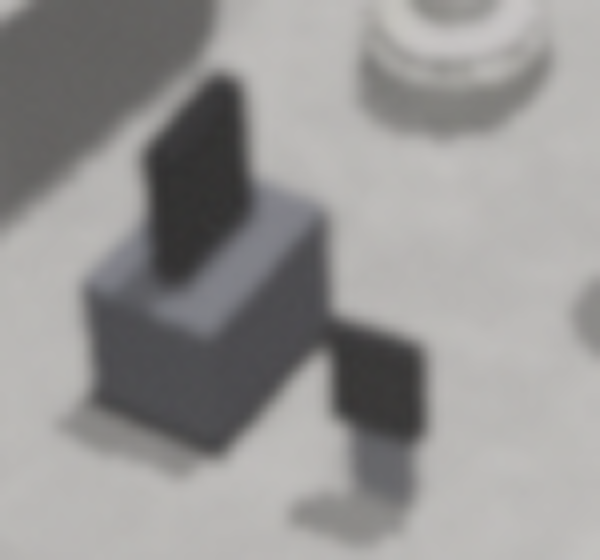

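```bash
cat > fit.py <<'E'
from h import *
from scipy.optimize import least_squares
s=read_camera("scene");t=read_camera("top")
def px(p,k,o): return (np.array(p)+.5)/k-.5+o
T=lambda *p:px(p,6,(300,175)); S=lambda *p:px(p,5,(280,190))
obs=[(t,T(212,128),(.06,.098,.19)),(t,T(155,357),(-.06,.098,.19)),(t,T(592,466),(-.06,-.122,.19)),(t,T(290,255),(0,.048,.214)),
(s,S(348,113),(.06,.098,.19)),(s,S(140,220),(-.06,.098,.19)),(s,S(485,567),(-.06,-.122,.19)),(s,S(710,430),(.06,-.122,.19)),(s,S(323,186),(0,.048,.214))]
def tf(p,l): c,n=np.cos(p[2]),np.sin(p[2]); return np.array([p[0]+c*l[0]-n*l[1],p[1]+n*l[0]+c*l[1],l[2]])
f=lambda p:np.concatenate([proj(c,tf(p,l))-q for c,q,l in obs])
r=least_squares(f,[.5,-.2,0]); D=r.x; print("dryer",D,"\n",r.fun.reshape(-1,2).round(1))
for n,l in dict(axis=(0,.048,.214),hinge=(.06,-.063,.19),slot=(-.025,-.063,.197)).items(): print(n,tf(D,l),np.hypot(*tf(D,l)[:2]))
# grip top centre
T2=T(345,95); S2=S(457,38)
g,e=tri(t,T2,s,S2); print("grip top",g,e)
# cover free edge corners
for a in [.7,.8,.9,1.0,1.1,1.2]:
    P=[(.06-.122*np.cos(a),-.063+dy,.19+.122*np.sin(a)) for dy in (.059,-.059)]
    print(a,[((proj(t,tf(D,l))-(300,175)+.5)*6).round() for l in P],[((proj(s,tf(D,l))-(280,190)+.5)*5).round() for l in P])
T=lambda *p:px(p,10,(200,215)); S=lambda *p:px(p,8,(190,180))
obs=[(t,T(168,133),(.035,.025,.056)),(t,T(320,102),(.035,-.025,.056)),(t,T(365,325),(-.035,-.025,.056)),(t,T(213,348),(-.035,.025,.056)),
(s,S(88,288),(-.035,.025,.056)),(s,S(208,332),(-.035,-.025,.056)),(s,S(328,213),(.035,-.025,.056))]
r=least_squares(f,[.5,.1,0]); B=r.x; print("block",B,"\n",r.fun.reshape(-1,2).round(1))
# handle top of key corners
print("key top centre",[((proj(t,tf(B,(x,0,.114)))-(200,215)+.5)*10).round() for x in (.023,-.023)],[((proj(s,tf(B,(x,0,.114)))-(190,180)+.5)*8).round() for x in (.023,-.023)])
E
python3 fit.py
```

```text
dryer [ 0.49607933 -0.29388993 -0.28168684] 
 [[ 0.2 -0.9]
 [-0.1  0.3]
 [ 2.3  1.7]
 [ 0.4  0.2]
 [ 0.2 -1.8]
 [-1.7 -1.4]
 [-0.   0.2]
 [ 0.8 -0.5]
 [-0.1  0.3]]
axis [ 0.5094222  -0.24778171  0.214     ] 0.566486320057085
hinge [ 0.53620209 -0.37108555  0.19      ] 0.6520867795547443
slot [ 0.45455212 -0.34745755  0.197     ] 0.5721401771805861
grip top [ 0.57346554 -0.26675508  0.26477353] 0.0028780409471208246
0.7 [array([406., 333.]), array([664., 399.])] [array([357., 204.]), array([572., 402.])]
0.8 [array([414., 312.]), array([673., 379.])] [array([376., 179.]), array([594., 376.])]
0.9 [array([422., 289.]), array([682., 356.])] [array([397., 155.]), array([616., 350.])]
1.0 [array([430., 265.]), array([691., 332.])] [array([419., 131.]), array([640., 325.])]
1.1 [array([438., 240.]), array([700., 307.])] [array([442., 109.]), array([665., 301.])]
1.2 [array([446., 214.]), array([708., 281.])] [array([466.,  88.]), array([690., 279.])]
block [0.48466408 0.11479944 0.1834551 ] 
 [[ 0.1  0.2]
 [ 0.5  0.1]
 [ 0.1 -0.7]
 [-0.4  0.2]
 [-1.  -0.4]
 [ 0.4  1. ]
 [ 0.3 -0.8]]
key top centre [array([233., 124.]), array([261., 272.])] [array([235.,  70.]), array([153., 156.])]
```

```bash
cat > ov.py <<'E'
import sys
from h import *
def tf(p,l): c,n=np.cos(p[2]),np.sin(p[2]); return np.array([p[0]+c*l[0]-n*l[1],p[1]+n*l[0]+c*l[1],l[2]])
def overlay(c,segs,x,y,w,h,k,fn):
    im=cv2.resize(c["frame"][y:y+h,x:x+w,::-1],None,fx=k,fy=k,interpolation=cv2.INTER_CUBIC)
    for P in segs:
        q=np.array([(proj(c,X)-(x,y)+.5)*k for X in P]).round().astype(int)
        cv2.polylines(im,[q.reshape(-1,1,2)],False,(0,0,255),1)
    cv2.imwrite(fn,im)
def dsegs(D,a):
    L=[[(.06,.098,.19),(-.06,.098,.19),(-.06,-.122,.19),(.06,-.122,.19),(.06,.098,.19)]]
    ca,sa=np.cos(a),np.sin(a)
    L.append([(.06,-.004,.19),(.06-.122*ca,-.004,.19+.122*sa),(.06-.122*ca,-.122,.19+.122*sa),(.06,-.122,.19)])
    th=np.linspace(0,6.3,60)
    L.append([(.136*np.cos(q),.136*np.sin(q),.15) for q in th])
    L.append([(.008*np.cos(q),.048+.008*np.sin(q),.214) for q in th])
    return [[tf(D,l) for l in P] for P in L]
E
python3 - <<'E'
from ov import *
s=read_camera("scene");t=read_camera("top")
D=[0.4961,-0.2939,-0.2817]
overlay(t,dsegs(D,1.1),300,175,130,105,6,"pics/o1.png"); overlay(s,dsegs(D,1.1),280,190,150,120,5,"pics/o2.png")
E
```

```text
(no output)
```

View pics/o1.png

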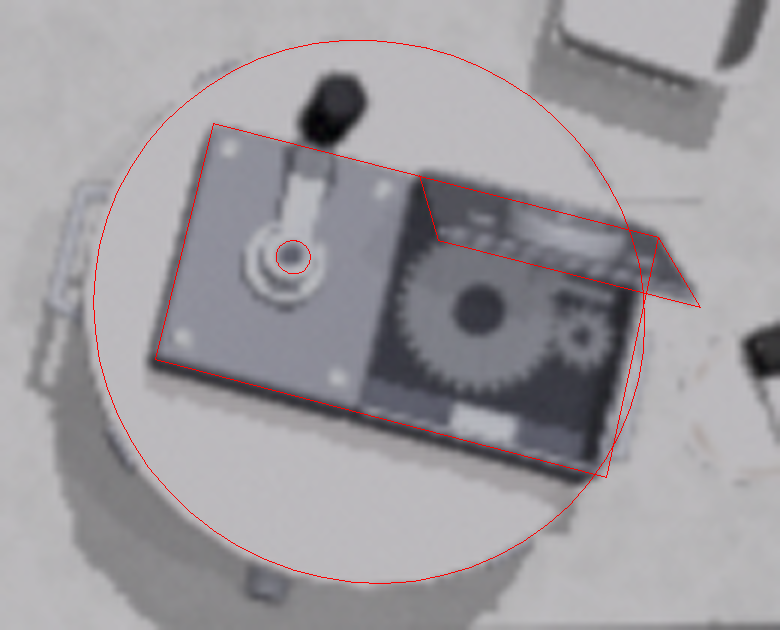

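View pics/o2.png

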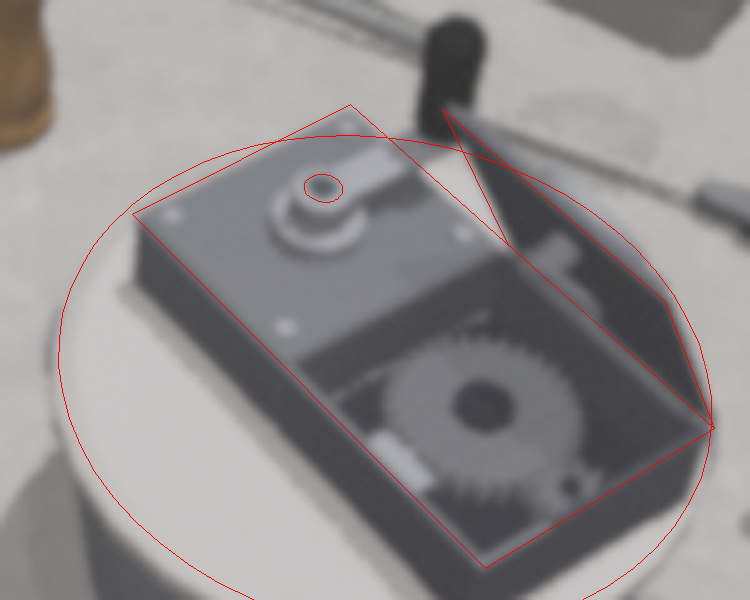

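The larger key (46 mm handle) stands in the grey block, top (225,236). The thing beside it, top (252,239), is the smaller decoy: its handle is clearly smaller and it stands on the bench. In the overlays the cover sits at about 1.1 rad, and the dryer pose agrees within 2–4 mm. I'll refine it with the wrist camera.

```bash
cat > go.py <<'E'
import sys
from h import *
from scipy.spatial.transform import Rotation as Ro
def rel(x,y,z,yaw,tilt=None):
    o=robot.observe(); R0=Ro.from_euler("xyz",o["tool_rot"]); R1=Ro.from_euler("xyz",[np.pi,0,yaw])
    d=R0.inv().apply(np.array([x,y,z])-o["tool_pos"])*100; w=(R0.inv()*R1).as_rotvec(degrees=True)
    print("pos",o["tool_pos"].round(4),"rot",o["tool_rot"].round(3),"q",o["qpos"].round(2)); print("row",d.round(2),w.round(1))
if __name__=="__main__": rel(*map(float,sys.argv[1:]))
E
python3 go.py .45 .12 .40 1.9; python3 - <<'E'
from h import *
from scipy.spatial.transform import Rotation as Ro
c=read_camera("wrist");o=robot.observe();R0=Ro.from_euler("xyz",o["tool_rot"]).as_matrix()
C=-np.array(c["R"]).T@c["t"]; print(R0.T@(C-o["tool_pos"])); print(np.array(c["R"])@R0)
E
```

```text
pos [0.1374 0.5067 0.2457] rot [-3.142 -0.     2.877] q [ 1.16  0.34  1.52 -0.    1.28 -0.15]
row [-40.29 -29.14 -15.43] [-0.  0. 56.]
[ 0.07469292 -0.00075587 -0.13902868]
[[ 3.69185326e-04  9.99999926e-01 -1.11924256e-04]
 [-9.61010789e-01  3.23842853e-04 -2.76510684e-01]
 [-2.76510627e-01  2.09644105e-04  9.61010837e-01]]
```

```bash
python3 -m crank '[[-4,-3,-8,0,0,10,0],[-10,-7,-15.4,0,0,20,0],[-16,-12,-15.4,0,0,30,0],[-22,-16,-15.4,0,0,40,0],[-28,-20,-15.4,0,0,50,0]]' && python3 -m crank '[[-5,4,0,0,0,0,0],[-10.5,8.5,0,0,0,6,0],[-10.5,8.5,0,0,0,6,0]]'; python3 go.py .45 .12 .40 1.9
```

```text
time: 1.12
tool_pos: [0.2988, 0.3071, 0.391]
tool_rot: [3.139, -0.0, 1.999]
contact_force: [0.5, 0.8, 0.2]
opening: 0.0462
time: 1.5
tool_pos: [0.4218, 0.2468, 0.3891]
tool_rot: [-3.141, 0.001, 1.894]
contact_force: [-0.6, -0.1, -0.3]
opening: 0.0163
pos [0.4218 0.2468 0.3891] rot [-3.141e+00  1.000e-03  1.894e+00] q [ 0.37  0.2   1.33 -0.    1.61  0.05]
row [-12.92  -1.36  -1.08] [-0.1  0.  -0.3]
```

```bash
cat > d.py <<'E'
import sys
from go import *; from ov import tf
D=[0.4961,-0.2939,-0.2817]
def drel(lx,ly,z,dyaw): p=tf(D,(lx,ly,z)); print(p.round(4)); rel(*p,D[2]+dyaw)
if __name__=="__main__": drel(*map(float,sys.argv[1:]))
E
python3 d.py .09 -.106 .40 1.5708
```

```text
[ 0.5531 -0.4207  0.4   ]
pos [0.4218 0.2468 0.3891] rot [-3.141e+00  1.000e-03  1.894e+00] q [ 0.37  0.2   1.33 -0.    1.61  0.05]
row [-67.47  -8.76  -1.04] [-0.   0.  34.7]
```

```bash
python3 -m crank '[[-6,-1,-1,0,0,0,0],[-12,-2,-1,0,0,5,0],[-18,-3,-1,0,0,10,0],[-24,-4,-1,0,0,15,0],[-30,-5,-1,0,0,20,0]]' && python3 -m crank '[[-6,0,0,0,0,5,0],[-12,0,0,0,0,10,0],[-18,0,0,0,0,10,0],[-18,0,0,0,0,10,0]]'; python3 d.py .09 -.106 .40 1.5708
python3 - <<'E'
from h import *
c=read_camera("wrist"); cv2.imwrite("pics/w1.png",c["frame"][:,:,::-1])
E
```

```text
time: 2.12
tool_pos: [0.4683, -0.0522, 0.4003]
tool_rot: [3.141, -0.0, 1.549]
contact_force: [2.1, 0.6, 0.7]
opening: 0.0005
time: 2.62
tool_pos: [0.4644, -0.2338, 0.399]
tool_rot: [-3.14, -0.0, 1.372]
contact_force: [-0.1, 1.0, -0.6]
opening: 0.0006
[ 0.5531 -0.4207  0.4   ]
pos [ 0.4644 -0.2338  0.399 ] rot [-3.14  -0.     1.372] q [-0.61  0.27  1.22 -0.    1.66 -0.41]
row [-16.57  12.38  -0.13] [-0.1 -0.   4.7]
```

View pics/w1.png

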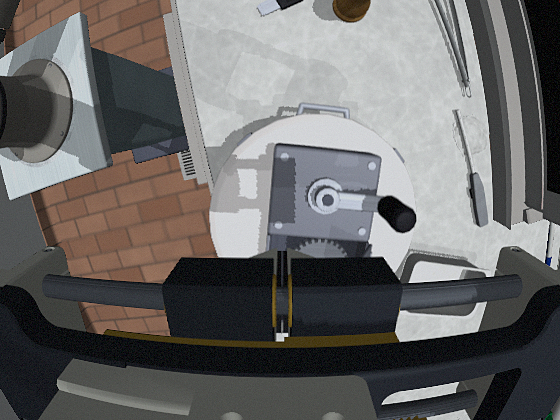

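```bash
python3 - <<'E'
from h import *
c=read_camera("wrist"); crop(c,255,130,170,125,4.5,"pics/w1c.png")
from ov import tf
D=[0.4961,-0.2939,-0.2817]
for l in [(.06,.098,.19),(-.06,.098,.19),(0,.048,.214)]: print((wproj(c,tf(D,l))-(255,130)+.5)*4.5)
E
```

```text
[575.66925979 132.47835695]
[88.39413128 81.67642836]
[328.6795153  330.65445554]
```

View pics/w1c.png

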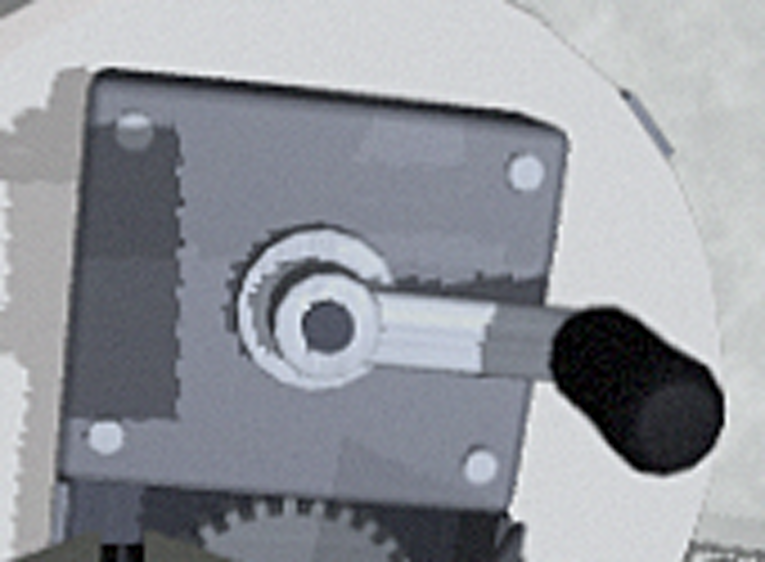

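```bash
python3 -m crank '[[-4,4,0,0,0,2,0],[-9,8,0,0,0,5,0],[-13,12,0,0,0,5,0],[-16.5,12.4,0,0,0,5,0],[-16.5,12.4,0,0,0,5,0]]';  python3 d.py .075 -.106 .304 1.5708
python3 - <<'E'
from h import *
c=read_camera("wrist"); cv2.imwrite("pics/w2.png",c["frame"][:,:,::-1])
c=read_camera("scene"); crop(c,250,120,200,160,4,"pics/s2.png")
E
```

```text
time: 3.35
tool_pos: [0.5554, -0.4172, 0.3982]
tool_rot: [-3.14, -0.001, 1.289]
contact_force: [0.2, -0.1, 0.3]
opening: 0.0008
[ 0.5387 -0.4166  0.304 ]
pos [ 0.5554 -0.4172  0.3982] rot [-3.140e+00 -1.000e-03  1.289e+00] q [-0.75  0.68  0.56  0.    1.91 -0.47]
row [-0.42 -1.6   9.43] [-0.1 -0.1 -0. ]
```

View pics/w2.png

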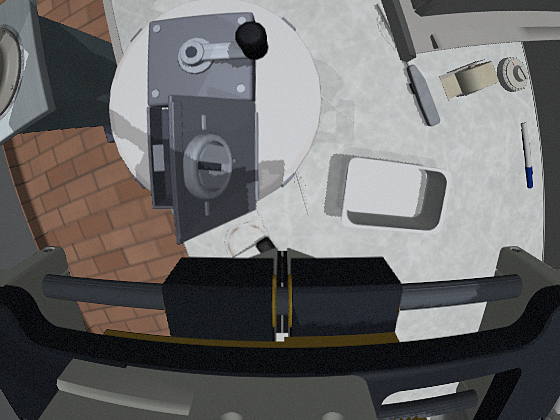

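View pics/s2.png

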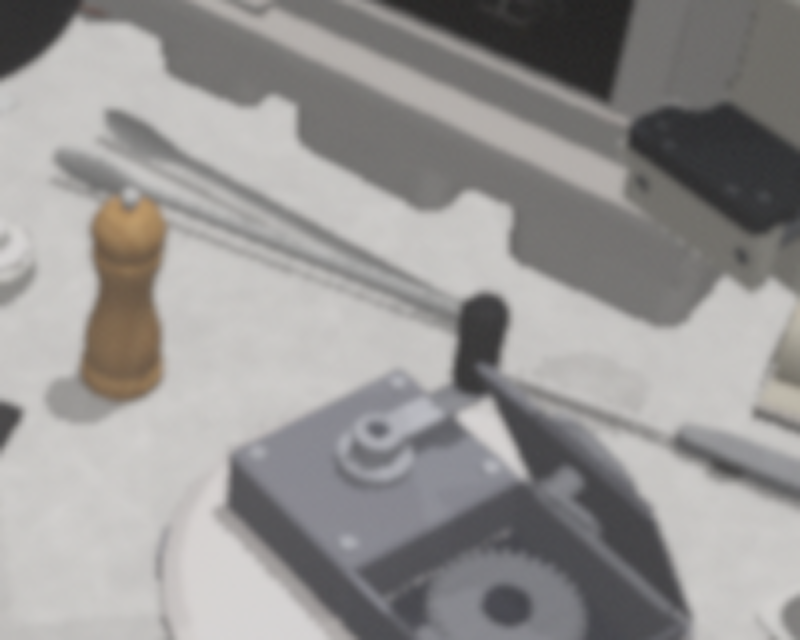

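```bash
python3 - <<'E'
from h import *
c=read_camera("scene"); o=robot.observe(); p=o["tool_pos"]
w=read_camera("wrist")
for dz in (.0,-.019,-.2): print(proj(c,p+[0,0,dz]),wproj(w,p+[0,0,dz]))
cv2.imwrite("pics/s2f.png",c["frame"][:,:,::-1])
E
```

```text
[449.93075121 181.62736822] [281.99340885 281.99258896]
[447.37172353 189.81846609] [281.93142312 265.39559477]
[426.17580645 257.66370001] [281.66153558 193.10390581]
```

View pics/s2f.png

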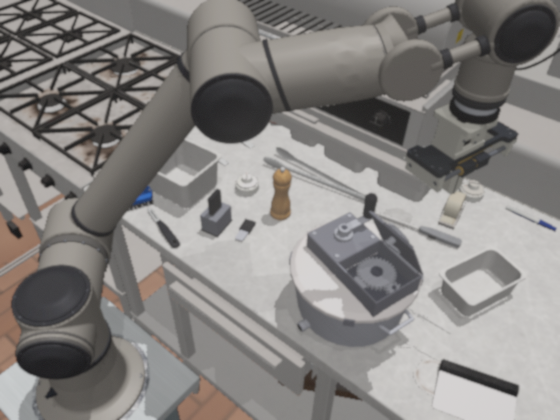

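```bash
python3 -m crank '[[-0.6,-1,5,0,0,0,0],[-0.6,-1,9.2,0,0,0,0],[-0.6,-3.5,9.3,0,0,0,0],[-0.6,-5.6,9.4,0,0,0,0],[-0.6,-7.4,10.45,0,0,0,0]]';  python3 d.py .0013 -.107 .2797 1.5708
python3 - <<'E'
from h import *
c=read_camera("wrist"); cv2.imwrite("pics/w3.png",c["frame"][:,:,::-1])
E
```

```text
time: 4.18
tool_pos: [0.4819, -0.4005, 0.2976]
tool_rot: [3.138, 0.002, 1.29]
contact_force: [1.5, -0.7, 0.8]
opening: 0.0004
[ 0.4676 -0.397   0.2797]
pos [ 0.4819 -0.4005  0.2976] rot [3.138e+00 2.000e-03 1.290e+00] q [-0.82  0.5   1.13  0.    1.51 -0.54]
row [-0.06 -1.48  1.78] [0.2 0.1 0.1]
```

View pics/w3.png

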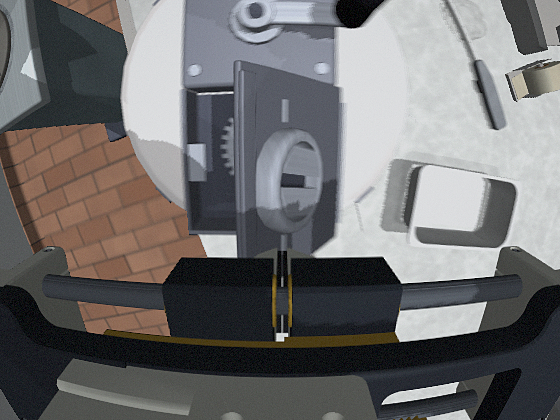

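```bash
python3 -m crank '[[0,-1.5,1.4,0,0,0,0],[0,-2.8,3.1,0,0,0,0],[0,-3.7,5,0,0,0,0],[0,-4.1,6.5,0,0,0,0],[0,-4.1,6.5,0,0,0,0]]';  python3 d.py -.026 -.107 .213 1.5708
python3 - <<'E'
from h import *
c=read_camera("wrist"); cv2.imwrite("pics/w4.png",c["frame"][:,:,::-1])
E
```

```text
time: 4.85
tool_pos: [0.4426, -0.3894, 0.2305]
tool_rot: [-3.141, -0.001, 1.29]
contact_force: [-0.3, 0.2, 0.8]
opening: -0.0001
[ 0.4414 -0.3895  0.213 ]
pos [ 0.4426 -0.3894  0.2305] rot [-3.141e+00 -1.000e-03  1.290e+00] q [-0.85  0.47  1.36  0.    1.31 -0.57]
row [-0.04 -0.12  1.75] [-0.  -0.1  0. ]
```

View pics/w4.png

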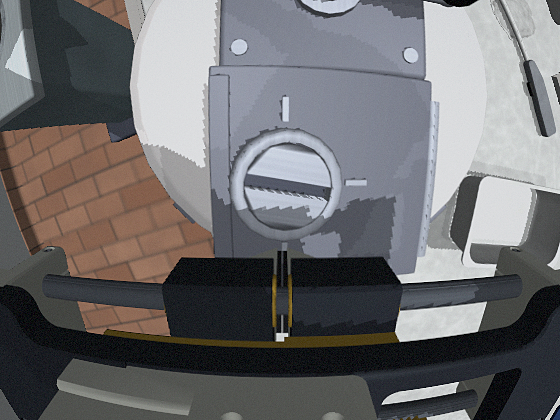

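```bash
python3 -m crank '[[0,-0.2,0.9,0,0,0,0],[0,-0.2,1.6,0,0,0,0],[0,-0.2,1.8,0,0,0,0],[0,-0.2,1.8,0,0,0,0]]';  python3 d.py -.026 -.107 .213 1.5708
```

```text
time: 5.4
tool_pos: [0.4406, -0.3901, 0.2132]
tool_rot: [3.141, -0.0, 1.289]
contact_force: [-1.6, 3.3, 6.0]
opening: 0.0004
[ 0.4414 -0.3895  0.213 ]
pos [ 0.4406 -0.3901  0.2132] rot [ 3.141 -0.     1.289] q [-0.85  0.48  1.39  0.    1.26 -0.57]
row [0.08 0.05 0.02] [ 0. -0. -0.]
```

```bash
python3 -m crank '[[0,0,0.15,0,0,0,0],[0,0,0.3,0,0,0,0],[0,0,0.3,0,0,0,0]]'
```

```text
time: 5.78
tool_pos: [0.4407, -0.3901, 0.2128]
tool_rot: [3.139, 0.001, 1.289]
contact_force: [-6.3, 6.1, 20.2]
opening: 0.0004
```

```bash
python3 -m crank '[[0,0,-6,0,0,0,0],[1.5,0,-12,0,0,0,0],[3.5,0,-14.5,0,0,0,0.3],[3.5,0,-14.5,0,0,0,0.6],[3.5,0,-14.5,0,0,0,0.6]]'
python3 - <<'E'
from ov import *
w=read_camera("wrist"); D=[0.4961,-0.2939,-0.2817]
cv2.imwrite("pics/w5.png",w["frame"][:,:,::-1])
print(robot.observe()["tool_pos"],wproj(w,tf(D,(-.025,-.063,.206))))
for l in [(-.045,-.063,.206),(-.005,-.063,.206),(-.025,-.043,.206),(-.062,-.004,.194),(.06,-.004,.194),(-.062,-.122,.194),(.06,-.122,.194)]: print(l,wproj(w,tf(D,l)).round(1))
E
```

```text
time: 6.4
tool_pos: [0.4499, -0.3568, 0.3525]
tool_rot: [-3.139, -0.001, 1.289]
contact_force: [-0.4, 0.2, -2.0]
opening: 0.0256
[ 0.44977933 -0.35684327  0.35216354] [284.3790972  194.71309202]
(-0.045, -0.063, 0.206) [262.2 194.7]
(-0.005, -0.063, 0.206) [306.6 194.8]
(-0.025, -0.043, 0.206) [284.4 172.7]
(-0.062, -0.004, 0.194) [243.7 128.9]
(0.06, -0.004, 0.194) [375.7 130.9]
(-0.062, -0.122, 0.194) [246.9 250.4]
(0.06, -0.122, 0.194) [368.2 249.8]
```

View pics/w5.png

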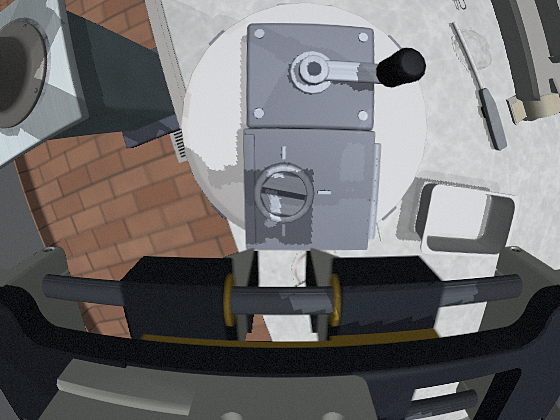

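```bash
python3 - <<'E'
from h import *
c=read_camera("wrist"); crop(c,235,105,155,150,5,"pics/w5c.png")
t=read_camera("top"); crop(t,300,175,130,105,6,"pics/t5.png")
E
```

```text
(no output)
```

View pics/w5c.png

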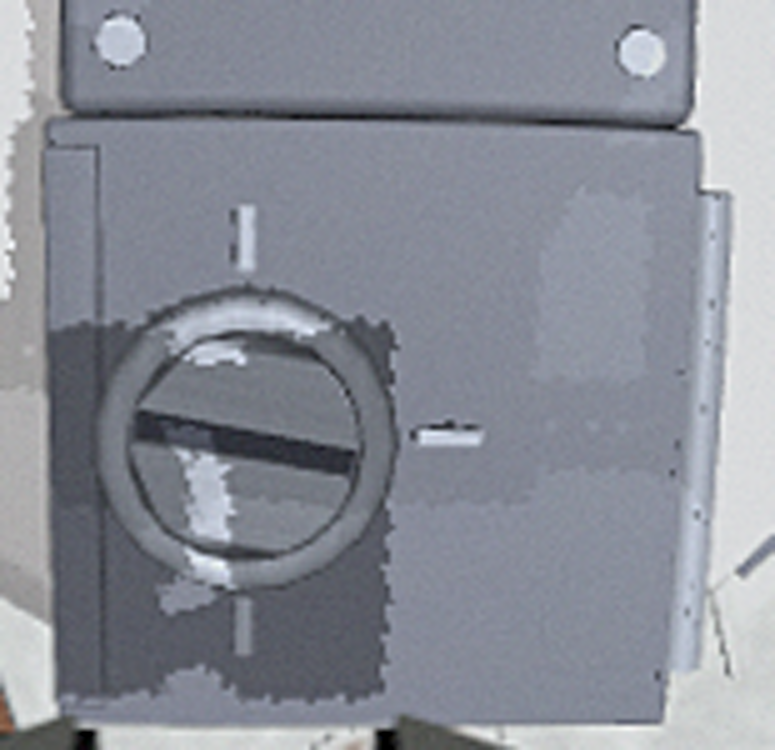

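```bash
cat >> h.py <<'E'
def watz(c,u,v,z):
    K=c["intrinsics"]; a=np.array([u-K[0,2],v-K[1,2]]); r=np.hypot(*a); th=r/K[0,0]; d=np.array([*(a/r*np.sin(th)),np.cos(th)])
    R=np.array(c["R"]);t=np.array(c["t"]); o=-R.T@t; d=R.T@d; return o+d*(z-o[2])/d[2]
E
python3 - <<'E'
from ov import *
w=read_camera("wrist")
P=lambda x,y:((x+.5)/5-.5+235,(y+.5)/5-.5+105)
D=[0.4961,-0.2939,-0.2817]
print(tf(D,(-.025,-.063,.206)))
a=watz(w,*P(135,425),.206);b=watz(w,*P(355,463),.206);print(a,b,(a+b)/2,np.linalg.norm(a-b),np.arctan2(*(b-a)[1::-1]))
print("collar",watz(w,*P(247,438),.206))
E
python3 go.py .4847 .1148 .36 1.7542; python3 d.py 0.09 .15 .42 1.57
```

```text
[ 0.45457208 -0.34746708  0.206     ]
[ 0.43614856 -0.33733941  0.206     ] [ 0.47222337 -0.35506703  0.206     ] [ 0.45418597 -0.34620322  0.206     ] 0.04019527469189226 -0.45675428739915586
collar [ 0.45477455 -0.3452468   0.206     ]
pos [ 0.4499 -0.357   0.3527] rot [-3.139e+00 -1.000e-03  1.288e+00] q [-0.8   0.38  1.17 -0.    1.59 -0.52]
row [46.27 -9.83 -0.63] [ -0.1  -0.1 -26.7]
[ 0.6243 -0.1748  0.42  ]
pos [ 0.4499 -0.357   0.3527] rot [-3.139e+00 -1.000e-03  1.288e+00] q [-0.8   0.38  1.17 -0.    1.59 -0.52]
row [22.37 11.64 -6.72] [-0.1 -0.1 -0. ]
```

View pics/t5.png

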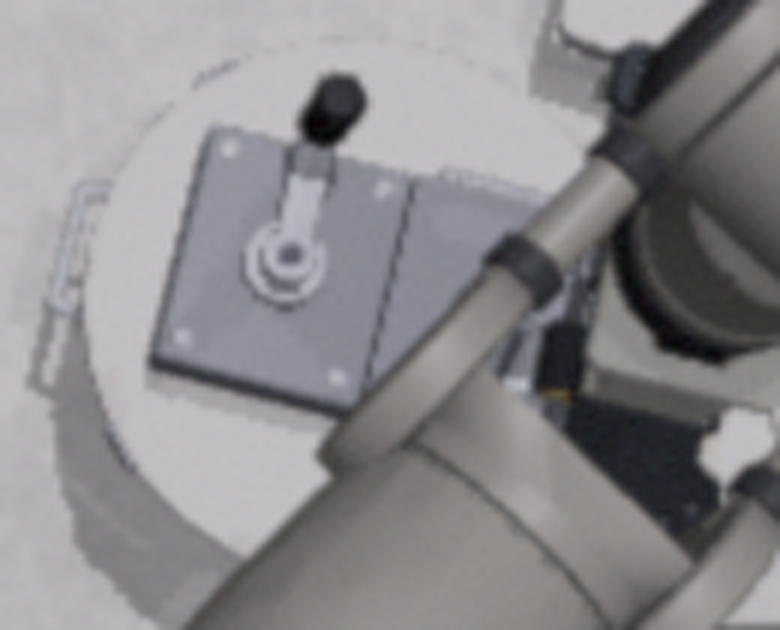

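```bash
python3 -m crank '[[5,-1,0,0,0,-10,0.6],[10,-2,0,0,0,-20,0.6],[16,-4,0,0,0,-30,0.6],[22,-5,0,0,0,-40,0.6],[28,-6,0,0,0,-50,0.6]]' ; python3 go.py .4847 .1148 .26 3.325
```

```text
time: 7.22
tool_pos: [0.4705, -0.0694, 0.3539]
tool_rot: [-3.141, -0.001, 2.166]
contact_force: [0.6, -0.4, 0.2]
opening: 0.055
pos [ 0.4705 -0.0694  0.3539] rot [-3.141e+00 -1.000e-03  2.166e+00] q [-0.31  0.19  1.44  0.    1.52 -0.9 ]
row [14.45 11.51  9.4 ] [  0.   -0.  -66.4]
```

```bash
python3 -m crank '[[5,3,0,0,0,-10,0.6],[10,6,2,0,0,-20,0.6],[14.4,11.5,4,0,0,-30,0.6],[14.4,11.5,7,0,0,-40,0.6],[14.4,11.5,9,0,0,-50,0.6]]' ; python3 -m crank '[[0,0,0,0,0,-10,0.6],[0,0,0,0,0,-16.5,0.6],[0,0,0,0,0,-16.5,0.6]]';python3 go.py .4847 .1148 .26 3.325
python3 - <<'E'
from ov import *
w=read_camera("wrist"); B=[.48466,.11480,.18346]
cv2.imwrite("pics/w6.png",w["frame"][:,:,::-1])
for x in (.023,-.023):
  for y in (.007,-.007): print(wproj(w,tf(B,(x,y,.114))))
E
```

```text
time: 7.85
tool_pos: [0.4855, 0.1137, 0.2621]
tool_rot: [-3.141, -0.003, 3.042]
contact_force: [0.3, -0.0, 0.0]
opening: 0.0552
time: 8.22
tool_pos: [0.486, 0.1124, 0.2638]
tool_rot: [3.141, -0.001, -2.963]
contact_force: [-1.0, -0.1, 0.8]
opening: 0.0551
pos [0.486  0.1124 0.2638] rot [ 3.141e+00 -1.000e-03 -2.963e+00] q [ 0.07  0.28  1.56  0.    1.3  -1.68]
row [0.08 0.26 0.38] [ 0.  -0.1 -0.3]
[292.65701929 228.85106848]
[277.71865367 228.91692943]
[292.87982254 180.35320205]
[277.339497   180.40747797]
```

View pics/w6.png

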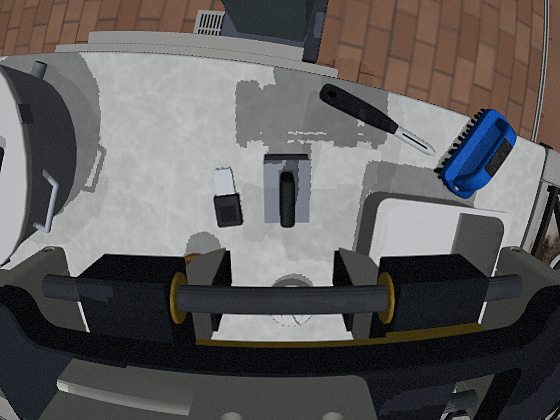

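```bash
python3 - <<'E'
from ov import *
w=read_camera("wrist"); crop(w,245,145,85,95,6.5,"pics/w6c.png")
B=[.48466,.11480,.18346]
for l in [(x,y,.114) for x in (.023,-.023) for y in (.007,-.007)]+[(x,y,.056) for x in (.035,-.035) for y in (.025,-.025)]: print(l,((wproj(w,tf(B,l))-(245,145)+.5)*6.5).round())
E
```

```text
(0.023, 0.007, 0.114) [313. 547.]
(0.023, -0.007, 0.114) [216. 548.]
(-0.023, 0.007, 0.114) [314. 232.]
(-0.023, -0.007, 0.114) [213. 233.]
(0.035, 0.025, 0.056) [406. 506.]
(0.035, -0.025, 0.056) [116. 507.]
(-0.035, 0.025, 0.056) [411. 100.]
(-0.035, -0.025, 0.056) [108. 101.]
```

View pics/w6c.png

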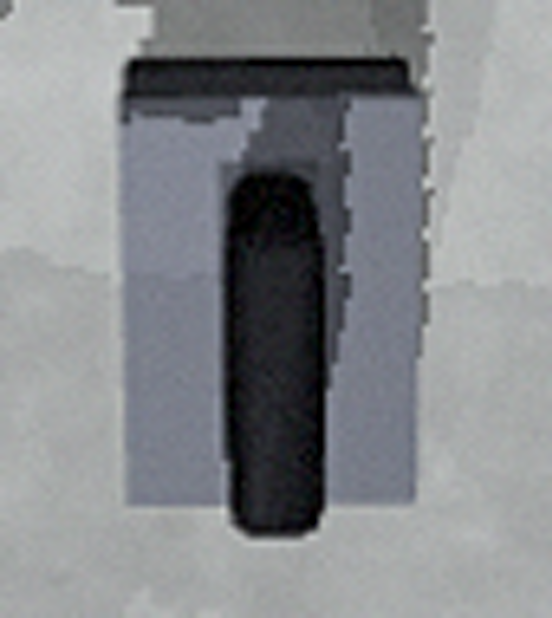

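```bash
python3 -m crank '[[0.1,0.45,5,0,0,0,0.6],[0.1,0.45,10,0,0,0,0.6],[0.1,0.45,14,0,0,0,0.6],[0.1,0.45,17.3,0,0,0,0.6],[0.1,0.45,17.3,0,0,0,0.6]]' ; python3 go.py .4844 .1165 .09 3.325
python3 - <<'E'
from ov import *
w=read_camera("wrist"); cv2.imwrite("pics/w7.png",w["frame"][:,:,::-1])
E
```

```text
time: 8.95
tool_pos: [0.4827, 0.1167, 0.0895]
tool_rot: [3.141, -0.005, -2.963]
contact_force: [-0.8, 0.7, 0.8]
opening: 0.0547
pos [0.4827 0.1167 0.0895] rot [ 3.141 -0.005 -2.963] q [ 0.08  0.48  1.8   0.    0.87 -1.67]
row [-0.16 -0.04 -0.05] [ 0.  -0.3 -0.3]
```

View pics/w7.png

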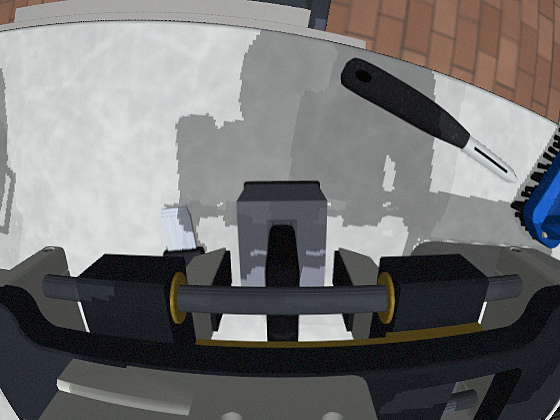

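```bash
python3 -m crank '[[-0.1,0,0,0,0,0,0.3],[-0.1,0,0,0,0,0,0],[-0.1,0,0,0,0,0,0],[-0.1,0,0,0,0,0,0],[-0.1,0,0,0,0,0,0]]' 50; python3 -m crank '[[0,0,0,0,0,0,0],[0,0,0,0,0,0,0]]' 50; python3 go.py .4844 .1165 .09 3.325
```

```text
time: 9.62
tool_pos: [0.4853, 0.1171, 0.0917]
tool_rot: [3.142, 0.0, -2.961]
contact_force: [-0.5, -0.3, 2.2]
opening: 0.014
time: 9.88
tool_pos: [0.4853, 0.1171, 0.0916]
tool_rot: [3.142, 0.0, -2.961]
contact_force: [-0.5, -0.3, 3.5]
opening: 0.0136
pos [0.4853 0.1171 0.0916] rot [ 3.142  0.    -2.961] q [ 0.08  0.48  1.79  0.    0.87 -1.67]
row [ 0.1  -0.04  0.16] [ 0.   0.  -0.2]
```

```bash
python3 -m crank '[[0,0,-3,0,0,0,0],[0,0,-6,0,0,0,0],[0,0,-12,0,0,0,0],[0,0,-18,0,0,0,0],[0,0,-24,0,0,0,0]]'; python3 -m crank '[[0,0,-3.5,0,0,0,0]]'; python3 go.py .4543 -.346 .36 2.684; python3 - <<'E'
from ov import *
w=read_camera("wrist"); cv2.imwrite("pics/w8.png",w["frame"][:,:,::-1])
E
```

```text
time: 10.5
tool_pos: [0.4848, 0.117, 0.3331]
tool_rot: [3.141, -0.0, -2.961]
contact_force: [2.5, -0.1, -0.9]
opening: 0.0137
time: 10.62
tool_pos: [0.4855, 0.1171, 0.3695]
tool_rot: [-3.141, 0.004, -2.961]
contact_force: [0.7, -0.1, -1.1]
opening: 0.0137
pos [0.4855 0.1171 0.3695] rot [-3.141  0.004 -2.961] q [ 0.08  0.23  1.35  0.    1.56 -1.67]
row [ 11.38 -45.     0.92] [ 0.1  0.2 36.5]
```

View pics/w8.png

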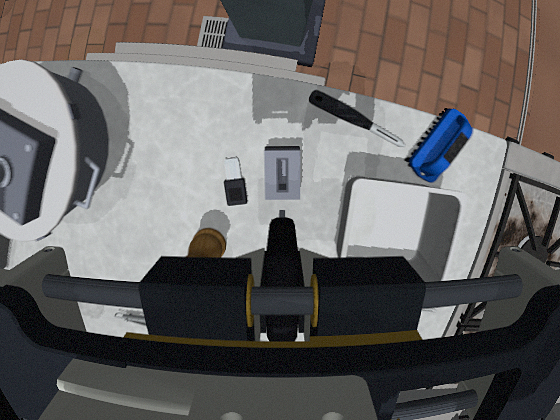

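```bash
cat > tip.py <<'E'
from ov import *
from scipy.spatial.transform import Rotation as Ro
def tp(w,o,l): return wproj(w,o["tool_pos"]+Ro.from_euler("xyz",o["tool_rot"]).apply(l))
if __name__=="__main__":
    w=read_camera("wrist");o=robot.observe(); crop(w,245,170,75,100,6,"pics/w8c.png")
    for l in [(0,0,.0806),(.016,0,.0806),(-.016,0,.0806),(.016,0,.0356),(.023,0,.0356),(.023,0,-.0224)]: print(l,((tp(w,o,l)-(245,170)+.5)*6).round())
E
python3 tip.py
```

```text
(0, 0, 0.0806) [228. 355.]
(0.016, 0, 0.0806) [229. 227.]
(-0.016, 0, 0.0806) [228. 478.]
(0.016, 0, 0.0356) [230. 347.]
(0.023, 0, 0.0356) [230. 277.]
(0.023, 0, -0.0224) [232. 523.]
```

View pics/w8c.png

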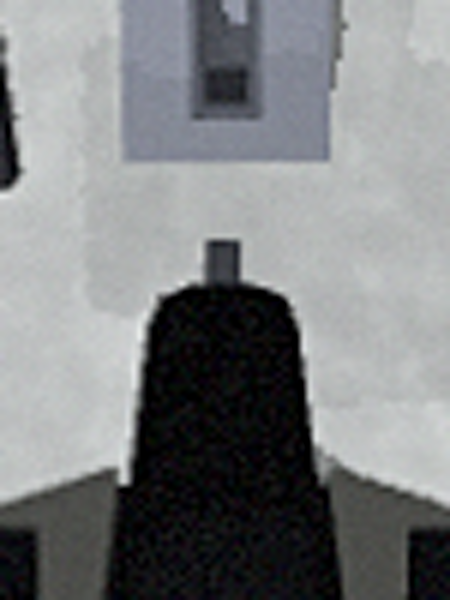

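```bash
python3 -m crank '[[1.5,-6,0.5,0,0,5,0],[3,-12,0.5,0,0,10,0],[4.5,-18,0.5,0,0,18,0],[6,-24,0.5,0,0,26,0],[7.5,-30,0.5,0,0,34,0]]';python3 go.py .4543 -.346 .36 2.684;
```

```text
time: 11.35
tool_pos: [0.4645, -0.1933, 0.36]
tool_rot: [3.141, -0.002, 2.724]
contact_force: [1.1, 0.0, -0.6]
opening: 0.0137
pos [ 0.4645 -0.1933  0.36  ] rot [ 3.141e+00 -2.000e-03  2.724e+00] q [-0.55  0.24  1.36  0.    1.55 -1.7 ]
row [ -5.26 -14.37  -0.02] [ 0.  -0.1  2.3]
```

```bash
python3 -m crank '[[-1.7,-5,0,0,0,2,0],[-3.5,-10,0,0,0,2,0],[-5.2,-14.4,0,0,0,2,0],[-5.2,-14.4,2.5,0,0,2,0],[-5.2,-14.4,4.5,0,0,2,0]]';python3 -m crank '[[0,0,0,0,0,0,0]]';python3 go.py .4543 -.346 .36 2.684; python3 - <<'E'
from tip import *
w=read_camera("wrist");o=robot.observe(); cv2.imwrite("pics/w9.png",w["frame"][:,:,::-1])
crop(w,222,150,120,105,6,"pics/w9c.png")
cc=lambda p:((p-(222,150)+.5)*6).round()
print([cc(tp(w,o,l)) for l in [(.016,0,.0806),(0,0,.0806)]])
for k in (-.0205,0,.0205): print(cc(wproj(w,np.array([.4543+k*np.cos(-.457),-.346+k*np.sin(-.457),.206]))))
E
```

```text
time: 11.98
tool_pos: [0.4543, -0.3447, 0.3134]
tool_rot: [3.14, -0.004, 2.692]
contact_force: [-0.2, -0.6, 0.4]
opening: 0.0139
time: 12.1
tool_pos: [0.4542, -0.3437, 0.3135]
tool_rot: [3.139, -0.006, 2.693]
contact_force: [0.4, -0.1, -0.2]
opening: 0.014
pos [ 0.4542 -0.3437  0.3135] rot [ 3.139 -0.006  2.693] q [-0.78  0.39  1.27  0.    1.49 -1.9 ]
row [-0.08 -0.2  -4.66] [ 0.1 -0.3  0.5]
[array([367., 361.]), array([366., 492.])]
[351. 277.]
[349. 428.]
[348. 573.]
```

View pics/w9c.png

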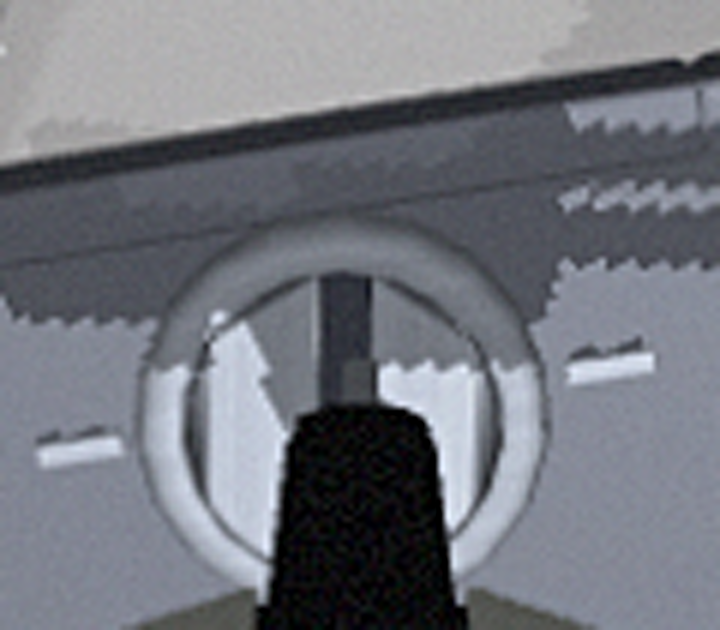

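```bash
python3 -m crank '[[-0.1,-0.16,1,0,0,0.5,0],[-0.1,-0.16,1.8,0,0,0.5,0],[-0.1,-0.16,1.8,0,0,0.5,0]]';python3 go.py .4543 -.346 .36 2.684; python3 - <<'E'
from tip import *
w=read_camera("wrist");o=robot.observe()
crop(w,222,140,120,105,6,"pics/w10c.png")
cc=lambda p:((p-(222,140)+.5)*6).round()
print([cc(tp(w,o,l)) for l in [(.016,0,.0806),(0,0,.0806)]])
for k in (-.0205,0,.0205): print(cc(wproj(w,np.array([.4543+k*np.cos(-.457),-.346+k*np.sin(-.457),.206]))))
E
```

```text
time: 12.52
tool_pos: [0.4551, -0.3459, 0.2977]
tool_rot: [3.141, -0.001, 2.685]
contact_force: [-0.6, 0.7, -1.5]
opening: 0.0139
pos [ 0.4551 -0.3459  0.2977] rot [ 3.141e+00 -1.000e-03  2.685e+00] q [-0.78  0.4   1.3   0.    1.45 -1.9 ]
row [ 0.07 -0.05 -6.23] [ 0.  -0.1  0.1]
[array([367., 414.]), array([366., 545.])]
[363. 347.]
[363. 508.]
[363. 661.]
```

View pics/w10c.png

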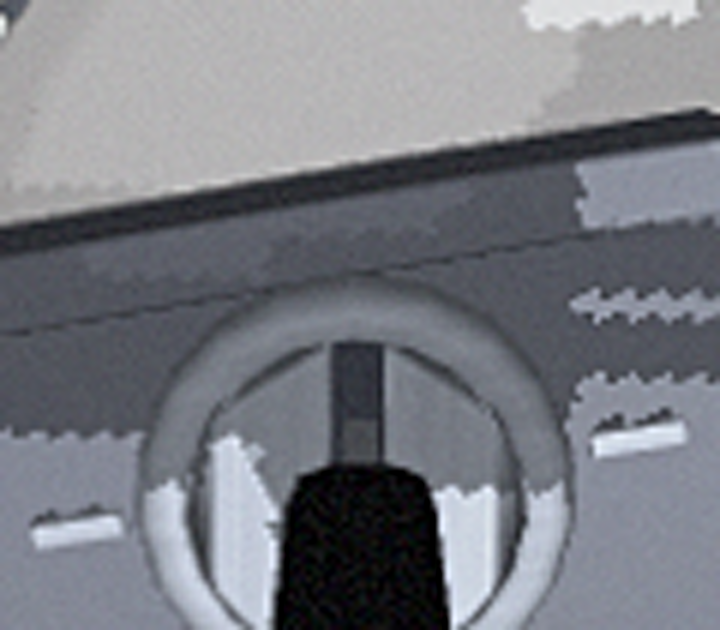

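```bash
python3 -m crank '[[0,-0.04,0.6,0,0,0,0],[0,-0.04,1.2,0,0,0,0],[0,-0.04,1.5,0,0,0,0],[0,-0.04,1.5,0,0,0,0]]';python3 go.py .4543 -.346 .2776 2.684
```

```text
time: 13.08
tool_pos: [0.455, -0.3464, 0.2831]
tool_rot: [3.141, -0.001, 2.685]
contact_force: [0.6, -0.1, -0.9]
opening: 0.0141
pos [ 0.455  -0.3464  0.2831] rot [ 3.141e+00 -1.000e-03  2.685e+00] q [-0.78  0.41  1.32  0.    1.41 -1.9 ]
row [0.09 0.   0.55] [ 0. -0.  0.]
```

```bash
python3 -m crank '[[0,0,0.3,0,0,0,0],[0,0,0.55,0,0,0,0],[0,0,0.55,0,0,0,0]]' 60;python3 go.py .4543 -.346 .2776 2.684;python3 - <<'E'
from tip import *
w=read_camera("wrist");o=robot.observe()
crop(w,222,140,120,105,6,"pics/w11c.png")
E
```

```text
time: 13.45
tool_pos: [0.4551, -0.3465, 0.278]
tool_rot: [3.142, 0.0, 2.685]
contact_force: [0.2, 0.2, -0.9]
opening: 0.0137
pos [ 0.4551 -0.3465  0.278 ] rot [3.142 0.    2.685] q [-0.78  0.41  1.33  0.    1.4  -1.9 ]
row [0.1  0.01 0.04] [0. 0. 0.]
```

View pics/w11c.png

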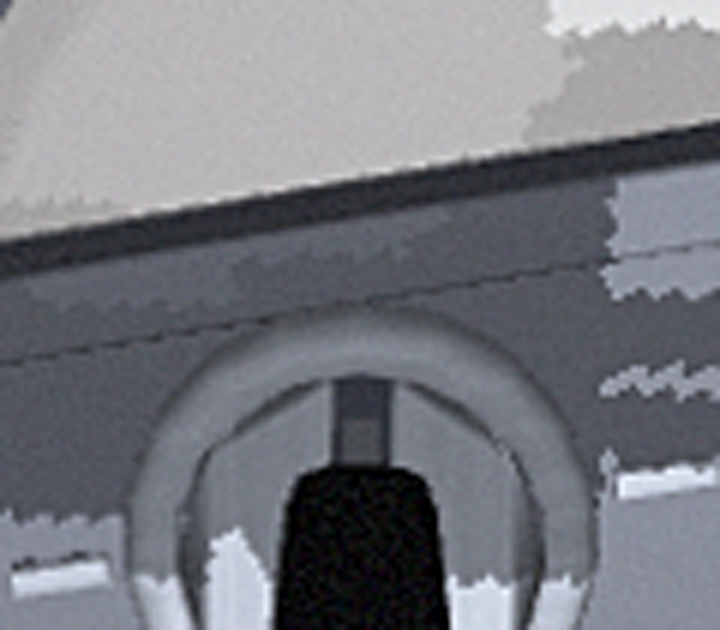

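```bash
python3 -m crank '[[0,0,0,0,0,8,0],[0,0,0,0,0,16,0],[0,0,0,0,0,24,0],[0,0,0,0,0,32,0],[0,0,0,0,0,40,0]]' 60;python3 - <<'E'
from h import *
o=robot.observe(); print(o["torque"],o["opening"])
w=read_camera("wrist");crop(w,202,130,160,120,5,"pics/w12c.png")
E
```

```text
time: 14.12
tool_pos: [0.4548, -0.3468, 0.2779]
tool_rot: [-3.141, 0.0, 1.982]
contact_force: [-1.5, -1.8, 0.1]
opening: 0.0137
[-0.28200601  0.35385815  0.10085107] 0.013687404246286628
```

View pics/w12c.png

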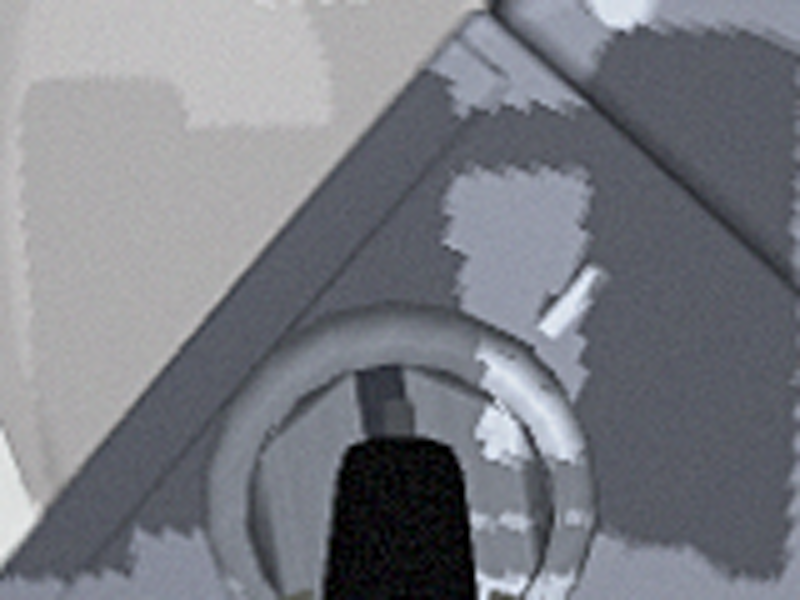

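```bash
python3 -m crank '[[0,0,0,0,0,9,0],[0,0,0,0,0,18,0],[0,0,0,0,0,27,0],[0,0,0,0,0,36,0],[0,0,0,0,0,42,0]]' 60;python3 - <<'E'
from h import *
o=robot.observe(); print(o["torque"],o["opening"])
E
python3 -m crank '[[0,0,0,0,0,3,0],[0,0,0,0,0,6,0]]' 60;python3 - <<'E'
from h import *
o=robot.observe(); print(o["torque"],o["opening"])
w=read_camera("wrist");crop(w,202,130,160,120,5,"pics/w13c.png")
E
```

```text
time: 14.8
tool_pos: [0.4543, -0.3468, 0.2779]
tool_rot: [-3.14, 0.001, 1.252]
contact_force: [-3.1, -1.1, 1.2]
opening: 0.0139
[-0.35436224  0.76110057  0.1135266 ] 0.01386962407117701
time: 15.05
tool_pos: [0.4543, -0.3468, 0.2779]
tool_rot: [-3.14, 0.001, 1.149]
contact_force: [-2.3, -1.1, 0.0]
opening: 0.0136
[-0.33259053  0.81231797  0.12376198] 0.013590244111759521
```

View pics/w13c.png

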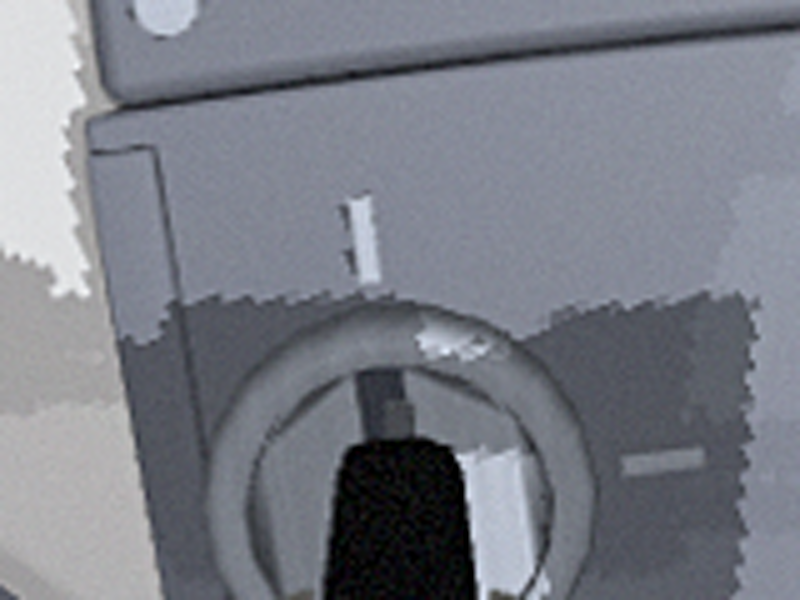

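```bash
for i in 1; do python3 -m crank '[[0,0,0,0,0,2,0],[0,0,0,0,0,4,0],[0,0,0,0,0,4,0]]' 60;done;python3 - <<'E'
from h import *
o=robot.observe(); print(o["torque"],o["opening"])
w=read_camera("wrist");crop(w,202,130,160,120,5,"pics/w14c.png")
E
```

```text
time: 15.48
tool_pos: [0.4543, -0.3466, 0.2781]
tool_rot: [-3.14, 0.001, 1.079]
contact_force: [-5.1, -1.1, 3.1]
opening: 0.0137
[-0.26078486  1.45090063  0.25692279] 0.013713171808211664
```

View pics/w14c.png

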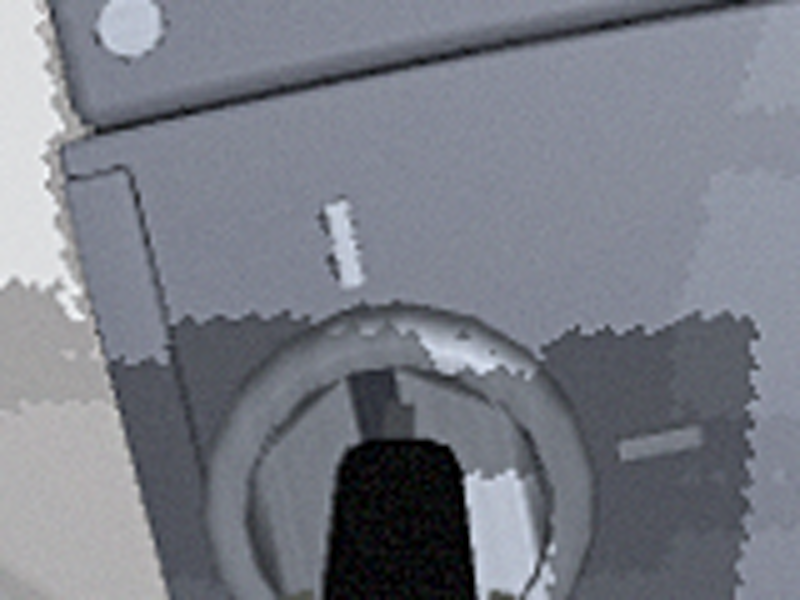

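```bash
python3 -m crank '[[0,0,0,0,0,2,0],[0,0,0,0,0,3,0],[0,0,0,0,0,3,0]]' 60;python3 - <<'E'
from h import *
o=robot.observe(); print(o["torque"],o["opening"],o["tool_rot"])
E
```

```text
time: 15.9
tool_pos: [0.4544, -0.3465, 0.2781]
tool_rot: [-3.14, 0.001, 1.028]
contact_force: [-5.3, -0.8, 2.4]
opening: 0.0135
[-0.26693656  1.43276263  0.86668922] 0.013546922422682408 [-3.14013680e+00  1.10312031e-03  1.02836950e+00]
```

```bash
python3 -m crank '[[0,0,0,0,0,-5,0],[0,0,0,0,0,-9,0],[0,0,0,0,0,-9,0]]' 60;python3 - <<'E'
from h import *
o=robot.observe(); print(o["torque"],o["opening"],o["tool_rot"])
w=read_camera("wrist");crop(w,202,130,160,120,5,"pics/w15c.png")
E
```

```text
time: 16.27
tool_pos: [0.455, -0.3468, 0.2783]
tool_rot: [3.141, 0.001, 1.183]
contact_force: [-4.1, -1.4, 3.0]
opening: 0.0137
[-0.44578655  0.98173915  0.03198418] 0.013682684461754017 [3.14120456e+00 5.98414868e-04 1.18323526e+00]
```

View pics/w15c.png

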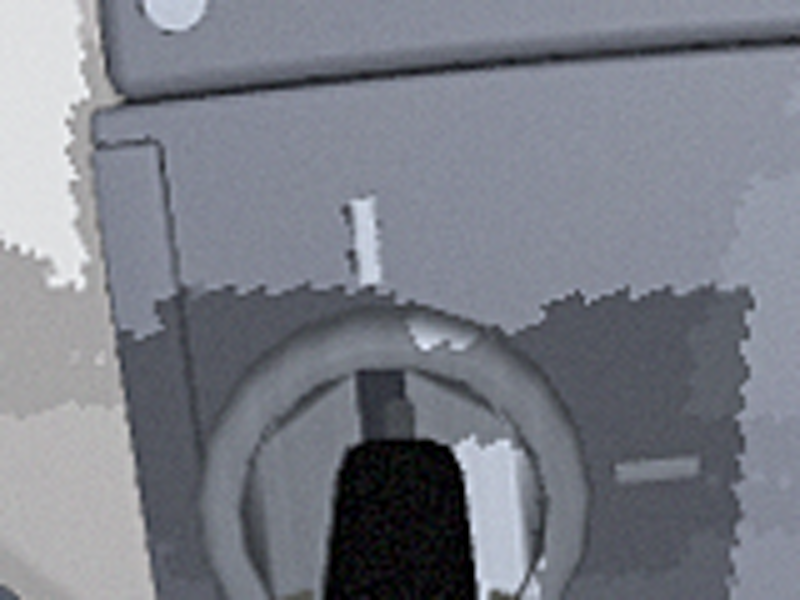

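```bash
python3 -m crank '[[0,0,-1,0,0,0,0],[0,0,-3,0,0,0,0],[0,0,-6,0,0,0,0],[0,0,-9,0,0,0,0]]' 60;python3 - <<'E'
from tip import *
o=robot.observe(); print(o["torque"],o["opening"],o["tool_rot"])
w=read_camera("wrist");cv2.imwrite("pics/w16.png",w["frame"][:,:,::-1]); crop(w,202,130,160,120,5,"pics/w16c.png")
cc=lambda p:((p-(202,130)+.5)*5).round()
print([cc(tp(w,o,l)) for l in [(.016,0,.0806),(.023,0,.0356)]])
E
python3 go.py .4853 .1171 .36 3.322
```

```text
time: 16.82
tool_pos: [0.4558, -0.3461, 0.3692]
tool_rot: [3.14, -0.001, 1.184]
contact_force: [0.5, 0.2, -0.4]
opening: 0.0137
[-0.14206927  0.10155963  0.0227048 ] 0.013679924319586596 [ 3.14029328e+00 -1.19324913e-03  1.18367424e+00]
[array([402., 387.]), array([402., 429.])]
pos [ 0.4565 -0.3467  0.3737] rot [3.134e+00 2.000e-03 1.184e+00] q [-0.78  0.37  1.13  0.    1.63 -0.4 ]
row [ 44.04 -14.85   1.19] [   0.2    0.5 -122.5]
```

View pics/w16c.png

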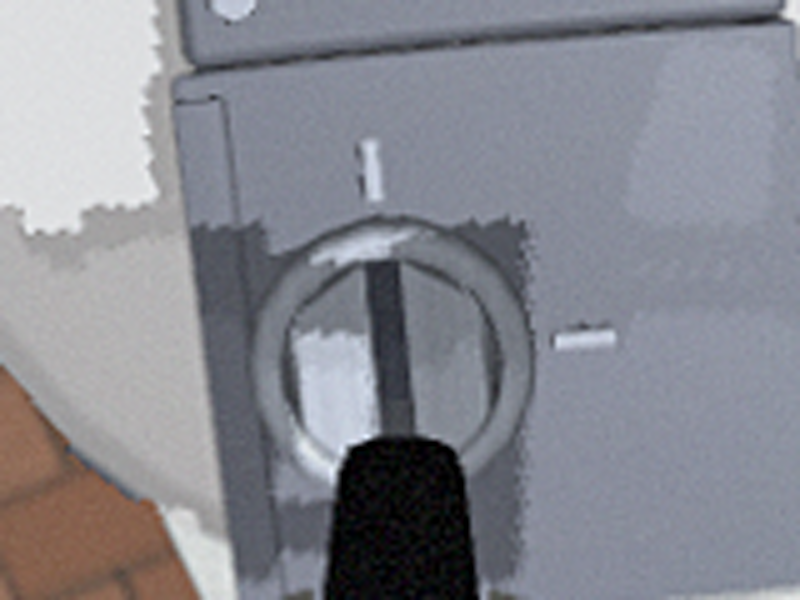

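```bash
python3 -m crank '[[5,-1,0,0,0,-10,0],[10,-3,0,0,0,-20,0],[16,-5,0,0,0,-30,0],[22,-7,0,0,0,-40,0],[28,-9,0,0,0,-50,0]]' 50;  python3 go.py .4853 .1171 .36 3.322
```

```text
time: 17.5
tool_pos: [0.4774, -0.053, 0.3682]
tool_rot: [3.14, -0.0, 2.062]
contact_force: [0.7, -0.4, -0.8]
opening: 0.0139
pos [ 0.4774 -0.053   0.3682] rot [ 3.14  -0.     2.062] q [-0.27  0.19  1.4   0.    1.55 -0.76]
row [14.63  8.71  0.84] [  0.1   0.1 -72.2]
```

```bash
python3 -m crank '[[5,3,0,0,0,-10,0],[10,6,0.5,0,0,-20,0],[14.6,8.7,0.5,0,0,-30,0],[14.6,8.7,0.5,0,0,-40,0],[14.6,8.7,0.5,0,0,-50,0]]' 50; python3 -m crank '[[0,0,4,0,0,-10,0],[0,0,10,0,0,-20,0],[0,0,14,0,0,-22,0],[0,0,14,0,0,-22,0]]'; python3 go.py .4853 .1171 .20 3.322; python3 - <<'E'
from tip import *
o=robot.observe()
w=read_camera("wrist");cv2.imwrite("pics/w17.png",w["frame"][:,:,::-1]); crop(w,222,130,120,120,5,"pics/w17c.png")
cc=lambda p:((p-(222,130)+.5)*5).round()
print([cc(tp(w,o,l)) for l in [(.016,0,.0806),(.023,0,.0356)]])
E
```

```text
time: 18.12
tool_pos: [0.486, 0.116, 0.3629]
tool_rot: [3.14, 0.0, 2.937]
contact_force: [-0.2, -0.2, -0.8]
opening: 0.0141
time: 18.62
tool_pos: [0.4846, 0.1146, 0.2207]
tool_rot: [3.14, -0.006, -2.971]
contact_force: [-0.9, 0.7, 0.0]
opening: 0.0139
pos [0.4846 0.1146 0.2207] rot [ 3.14  -0.006 -2.971] q [ 0.08  0.32  1.63  0.    1.2  -1.66]
row [-0.13  0.23  2.07] [ 0.1 -0.3 -0.6]
[array([305., 396.]), array([306., 439.])]
```

View pics/w17c.png

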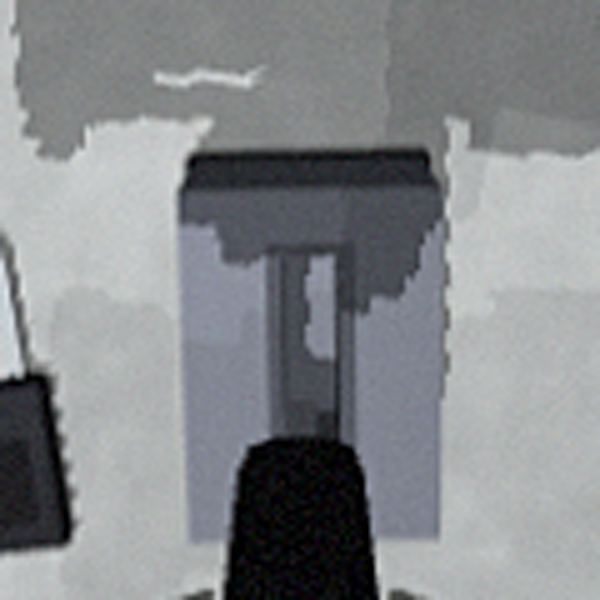

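```bash
python3 -m crank '[[-0.1,0.25,3,0,0,-0.6,0],[-0.1,0.25,6.5,0,0,-0.6,0],[-0.1,0.25,6.5,0,0,-0.6,0]]'; python3 go.py .4853 .1171 .0926 3.322; python3 - <<'E'
from tip import *
w=read_camera("wrist");crop(w,222,130,120,120,5,"pics/w18c.png")
E
```

```text
time: 19.05
tool_pos: [0.4867, 0.1171, 0.1583]
tool_rot: [3.141, -0.001, -2.96]
contact_force: [0.3, 0.2, -1.2]
opening: 0.0137
pos [0.4867 0.1171 0.1583] rot [ 3.141e+00 -1.000e-03 -2.960e+00] q [ 0.08  0.39  1.72  0.    1.04 -1.67]
row [0.13 0.02 6.57] [ 0.  -0.1  0. ]
```

View pics/w18c.png

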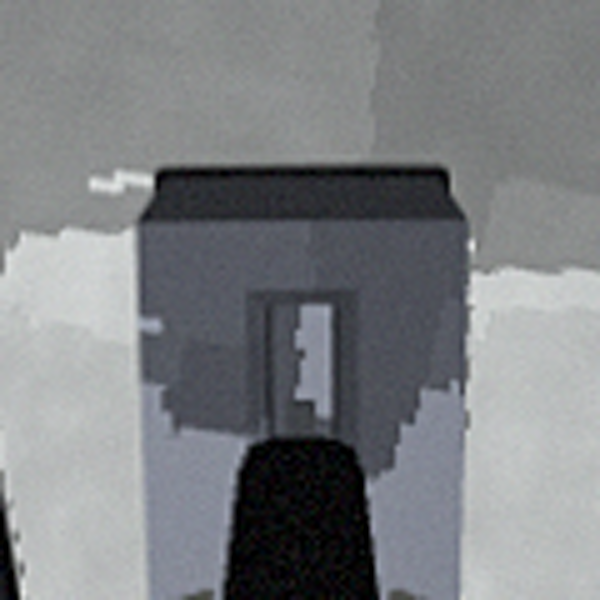

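Aligned: the blade at column ~302 lies inside the pocket span 268–337. I'll lower the key now.

```bash
python3 -m crank '[[0.13,0,2,0,0,0,0],[0.13,0,3.5,0,0,0,0],[0.13,0,5,0,0,0,0],[0.13,0,6.3,0,0,0,0],[0.13,0,6.5,0,0,0,0]]'; python3 go.py .4853 .1171 .0916 3.322
```

```text
time: 19.73
tool_pos: [0.4849, 0.1167, 0.0921]
tool_rot: [3.141, -0.002, -2.96]
contact_force: [0.2, 0.8, -0.5]
opening: 0.0135
pos [0.4849 0.1167 0.0921] rot [ 3.141e+00 -2.000e-03 -2.960e+00] q [ 0.08  0.48  1.79  0.    0.87 -1.67]
row [-0.04  0.04  0.05] [ 0.  -0.1  0.1]
```

Seated height reached (0.5 mm above the picked pose). I'll release and back up.

```bash
python3 -m crank '[[0,0,0.05,0,0,0,0],[0,0,0.05,0,0,0,0.15],[0,0,0.05,0,0,0,0.35],[0,0,0.05,0,0,0,0.5],[0,0,0.05,0,0,0,0.5]]'; python3 -m crank '[[0,0,-3,0,0,0,0.5],[0,0,-7,0,0,0,0.5],[0,0,-13,0,0,0,0.5],[0,0,-19,0,0,0,0.5],[0,0,-25,0,0,0,0.5]]'; python3 - <<'E'
from tip import *
w=read_camera("wrist");crop(w,222,130,120,120,5,"pics/w19c.png")
c=read_camera("scene");crop(c,150,150,150,110,5,"pics/s19.png")
E
```

```text
time: 20.35
tool_pos: [0.4854, 0.1167, 0.0926]
tool_rot: [3.142, 0.0, -2.96]
contact_force: [-0.7, 0.0, 0.1]
opening: 0.0389
time: 20.98
tool_pos: [0.4849, 0.1166, 0.3446]
tool_rot: [3.142, 0.0, -2.96]
contact_force: [0.6, -0.6, -0.5]
opening: 0.0458
```

View pics/w19c.png

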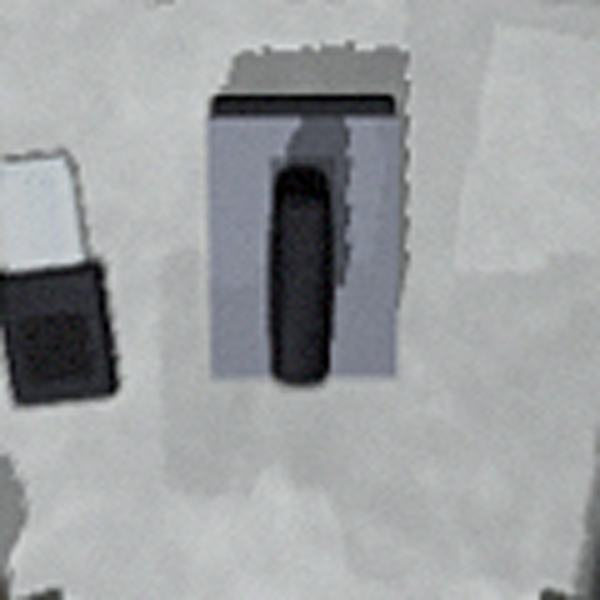

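View pics/s19.png

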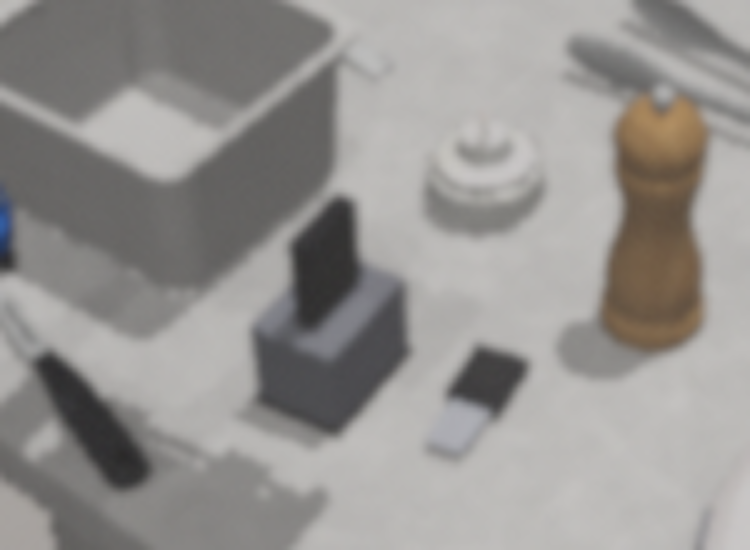

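```bash
python3 go.py .573 -.266 .37 1.5708;python3 -m crank '[[-1,-6,-2,0,0,10,0.8],[-2,-12,-2.5,0,0,20,0.8],[-4,-18,-2.5,0,0,30,0.8],[-5,-24,-2.5,0,0,40,0.8],[-6,-30,-2.5,0,0,50,0.8]]'; python3 go.py .573 -.266 .37 1.5708
```

```text
pos [0.4874 0.1169 0.3494] rot [-3.14   0.013 -2.959] q [ 0.08  0.23  1.4   0.    1.5  -1.67]
row [ -1.51 -39.21  -1.99] [  0.6   0.6 100.4]
time: 21.7
tool_pos: [0.599, -0.1694, 0.3665]
tool_rot: [-3.142, -0.001, 2.445]
contact_force: [1.3, 0.6, 0.9]
opening: 0.0738
pos [ 0.599  -0.1694  0.3665] rot [-3.142e+00 -1.000e-03  2.445e+00] q [-0.4   0.48  0.98  0.    1.68 -1.27]
row [-4.2  -9.08 -0.36] [-0.  -0.1 50.1]
```

```bash
python3 -m crank '[[-2,-4.5,0,0,0,10,0.8],[-4.2,-9,0,0,0,20,0.8],[-4.2,-9,0,0,0,30,0.8],[-4.2,-9,0,0,0,40,0.8],[-4.2,-9,0,0,0,50,0.8]]'; python3 -m crank '[[0,0,0,0,0,0,0.8]]'; python3 go.py .573 -.266 .25 1.5708;  python3 - <<'E'
from tip import *
w=read_camera("wrist");cv2.imwrite("pics/w20.png",w["frame"][:,:,::-1])
for X in [(.5735,-.2668,.271),(.5095,-.247,.214),(.5720,-.2651,.271)]: print(wproj(w,np.array(X)))
E
```

```text
time: 22.32
tool_pos: [0.5735, -0.2639, 0.3663]
tool_rot: [-3.14, -0.001, 1.572]
contact_force: [-0.1, 0.0, 0.1]
opening: 0.0736
time: 22.45
tool_pos: [0.5736, -0.2636, 0.3665]
tool_rot: [-3.141, -0.001, 1.58]
contact_force: [0.1, 0.4, 0.5]
opening: 0.0733
pos [ 0.5736 -0.2636  0.3665] rot [-3.141e+00 -1.000e-03  1.580e+00] q [-0.55  0.5   0.95  0.    1.69 -0.56]
row [-0.24 -0.05 11.65] [-0.1 -0.   0.5]
[282.11940957 226.5264602 ]
[213.21125629 186.19370521]
[280.16140228 224.37633253]
```

View pics/w20.png

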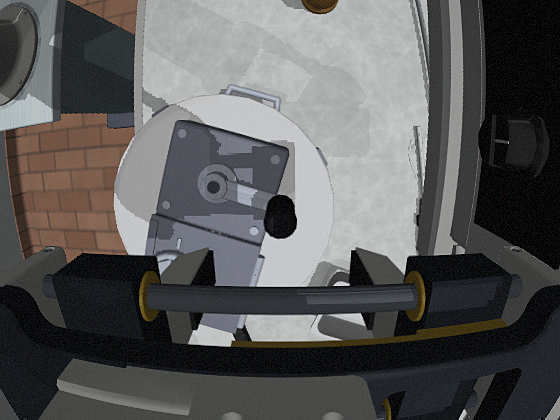

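```bash
python3 - <<'E'
from tip import *
w=read_camera("wrist");crop(w,190,160,120,100,6,"pics/w20c.png")
for X in [(.5735,-.2668,.271),(.5095,-.247,.214)]: print((wproj(w,np.array(X))-(190,160)+.5)*6)
E
```

```text
[555.31718296 402.00443444]
[142.32893351 159.27528289]
```

View pics/w20c.png

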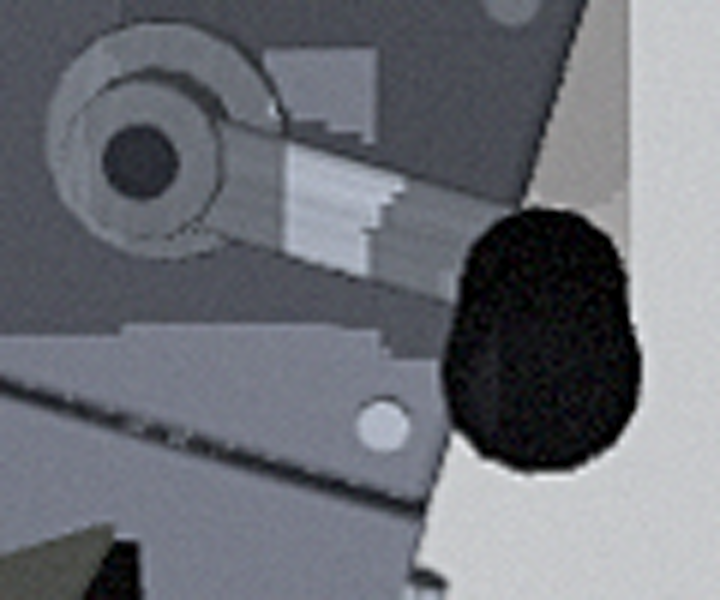

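```bash
python3 -m crank '[[0.1,-0.1,5,0,0,0.5,0.8],[0.1,-0.1,9,0,0,0.5,0.8],[0.1,-0.1,11.8,0,0,0.5,0.8],[0.1,-0.1,11.8,0,0,0.5,0.8]]'; python3 go.py .5723 -.2628 .248 1.5708;  python3 - <<'E'
from tip import *
w=read_camera("wrist");cv2.imwrite("pics/w21.png",w["frame"][:,:,::-1])
E
```

```text
time: 23.05
tool_pos: [0.5717, -0.262, 0.247]
tool_rot: [-3.137, -0.003, 1.572]
contact_force: [0.5, 0.0, 0.0]
opening: 0.0737
pos [ 0.5717 -0.262   0.247 ] rot [-3.137e+00 -3.000e-03  1.572e+00] q [-0.55  0.54  1.2   0.    1.4  -0.55]
row [-0.08  0.06 -0.1 ] [-0.3 -0.2  0.1]
```

View pics/w21.png

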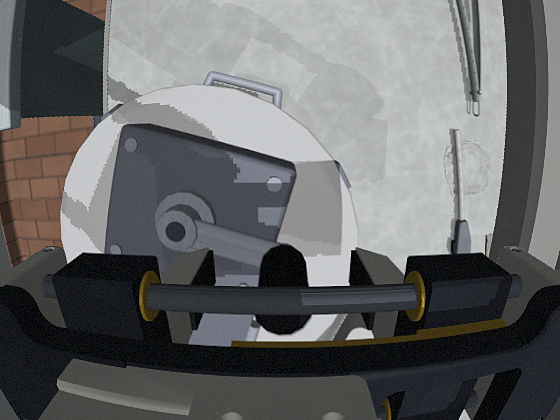

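The grip sits between the fingers (column ~283). I'll close on it.

```bash
python3 -m crank '[[0,0,0,0,0,0,0.3],[0,0,0,0,0,0,0],[0,0,0,0,0,0,0],[0,0,0,0,0,0,0],[0,0,0,0,0,0,0]]' 20; python3 - <<'E'
from h import *
o=robot.observe(); print(o["contact_force"],o["opening"]); p=o["tool_pos"]; print(p)
A=np.array([.5095,-.247]); r=p[:2]-A; print(np.hypot(*r),np.arctan2(r[1],r[0]))
f0=-.255
B=A+.065*np.array([np.cos(f0),np.sin(f0)])
for i in range(0,28):
    f=f0-np.radians(15)*i; q=A+.065*np.array([np.cos(f),np.sin(f)])-B
    print(i*15,"tx(dy) %.1f ty(dx) %.1f"%(q[1]*100,q[0]*100))
E
```

```text
time: 23.72
tool_pos: [0.5727, -0.2626, 0.2495]
tool_rot: [3.142, -0.0, 1.57]
contact_force: [-0.8, 0.5, -0.0]
opening: 0.0281
[-0.77469619  0.47123147 -0.02819436] 0.02813160824118626
[ 0.57268236 -0.2626468   0.249496  ]
0.06509096456669669 -0.2427610660733668
0 tx(dy) 0.0 ty(dx) 0.0
15 tx(dy) -1.6 ty(dx) -0.6
30 tx(dy) -2.9 ty(dx) -1.7
45 tx(dy) -4.0 ty(dx) -3.0
60 tx(dy) -4.6 ty(dx) -4.6
75 tx(dy) -4.9 ty(dx) -6.2
90 tx(dy) -4.7 ty(dx) -7.9
105 tx(dy) -4.0 ty(dx) -9.5
120 tx(dy) -3.0 ty(dx) -10.9
135 tx(dy) -1.6 ty(dx) -11.9
150 tx(dy) -0.1 ty(dx) -12.6
165 tx(dy) 1.6 ty(dx) -12.8
180 tx(dy) 3.3 ty(dx) -12.6
195 tx(dy) 4.9 ty(dx) -11.9
210 tx(dy) 6.2 ty(dx) -10.9
225 tx(dy) 7.2 ty(dx) -9.6
240 tx(dy) 7.9 ty(dx) -8.0
255 tx(dy) 8.1 ty(dx) -6.3
270 tx(dy) 7.9 ty(dx) -4.7
285 tx(dy) 7.3 ty(dx) -3.1
300 tx(dy) 6.3 ty(dx) -1.7
315 tx(dy) 4.9 ty(dx) -0.7
330 tx(dy) 3.4 ty(dx) -0.0
345 tx(dy) 1.7 ty(dx) 0.2
360 tx(dy) 0.0 ty(dx) 0.0
375 tx(dy) -1.6 ty(dx) -0.6
390 tx(dy) -2.9 ty(dx) -1.7
405 tx(dy) -4.0 ty(dx) -3.0
```

```bash
python3 -m crank '[[0,0,0,0,0,0,0],[-0.8,-0.3,0,0,0,0,0],[-1.6,-0.6,0,0,0,0,0],[-2.3,-1.1,0,0,0,0,0],[-2.9,-1.7,0,0,0,0,0]]' 20; cat > ck.py <<'E'
from h import *
o=robot.observe(); p=o["tool_pos"]; r=p[:2]-np.array([.5095,-.247]); print("r",np.hypot(*r).round(4),"phi deg",np.degrees(np.arctan2(r[1],r[0])).round(1),"z",p[2].round(4),"F",o["contact_force"].round(1),"rad/tan",(o["contact_force"][:2]@r/np.hypot(*r)).round(1),o["opening"].round(4),"rot",o["tool_rot"].round(3))
E
python3 ck.py
```

```text
time: 24.35
tool_pos: [0.555, -0.2914, 0.2494]
tool_rot: [-3.141, -0.002, 1.57]
contact_force: [-3.1, 4.9, 2.6]
opening: 0.0255Traceback (most recent call last):
  File "ck.py", line 2, in <module>
    o=robot.observe(); p=o["tool_pos"]; r=p[:2]-np.array([.5095,-.247]); print("r",np.hypot(*r).round(4),"phi deg",np.degrees(np.arctan2(r[1],r[0])).round(1),"z",p[2].round(4),"F",o["contact_force"].round(1),"rad/tan",(o["contact_force"][:2]@r/np.hypot(*r)).round(1),o["opening"].round(4),"rot",o["tool_rot"].round(3))
                                                                                                                                                                                                                                                                           ^^^^^^^^^^^^^^^^^^
AttributeError: 'float' object has no attribute 'round'
```

```bash
sed -i 's/o\["opening"\].round(4)/o["opening"]/' ck.py; python3 -m crank '[[-1.1,-1.3,0,0,0,0,0],[-1.7,-2.9,0,0,0,0,0],[-2,-4.5,0,0,0,0,0],[-1.8,-6.2,0,0,0,0,0],[-1.1,-7.8,0,0,0,0,0]]' 20 >/dev/null; python3 ck.py
```

```text
r 0.0631 phi deg -119.6 z 0.2495 F [5.7 7.  0.1] rad/tan -8.9 0.02557874311436226 rot [ 3.138e+00 -2.000e-03  1.570e+00]
```

```bash
python3 -m crank '[[1,-1.4,0,0,0,0,0],[2.4,-2.4,0,0,0,0,0],[3.9,-3.1,0,0,0,0,0],[5.6,-3.3,0,0,0,0,0],[7.3,-3.1,0,0,0,0,0]]' 20 >/dev/null; python3 ck.py;python3 - <<'E'
from tip import *
w=read_camera("wrist");cv2.imwrite("pics/w22.png",w["frame"][:,:,::-1])
E
```

```text
r 0.0656 phi deg 164.3 z 0.2496 F [ 2.  -2.8 -1.2] rad/tan -2.7 0.025794785394334937 rot [-3.141e+00  1.000e-03  1.569e+00]
```

View pics/w22.png

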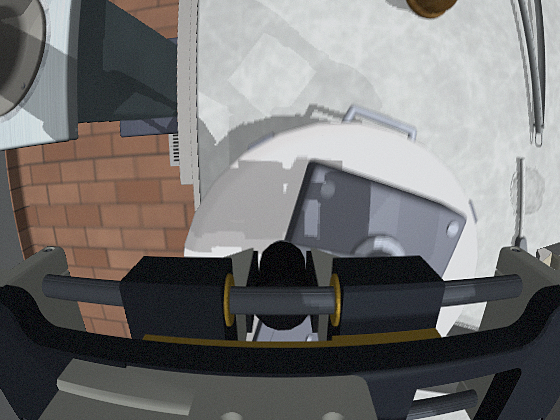

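```bash
python3 -m crank '[[1.6,0.7,0,0,0,0,0],[2.9,1.7,0,0,0,0,0],[3.9,3,0,0,0,0,0],[4.6,4.6,0,0,0,0,0],[4.8,6.3,0,0,0,0,0]]' 20 >/dev/null; python3 ck.py
```

```text
r 0.0677 phi deg 89.6 z 0.2495 F [-2.8  2.2  1.6] rad/tan 2.1 0.02562216371453352 rot [-3.140e+00 -3.000e-03  1.571e+00]
```

```bash
python3 -m crank '[[-0.2,1.6,0,0,0,0,0],[-0.8,3.2,0,0,0,0,0],[-1.8,4.6,0,0,0,0,0],[-3.2,5.6,0,0,0,0,0],[-4.7,6.3,0,0,0,0,0]]' 20 >/dev/null; python3 ck.py
```

```text
r 0.0663 phi deg 16.8 z 0.2494 F [-7.3  0.9  3.6] rad/tan -6.8 0.025526732973954594 rot [-3.140e+00 -1.000e-03  1.571e+00]
```

```bash
python3 -m crank '[[-1.7,0.2,0,0,0,0,0],[-3.4,0,0,0,0,0,0],[-5,-0.6,0,0,0,0,0],[-6.3,-1.7,0,0,0,0,0],[-7.2,-2.7,0,0,0,0,0]]' 20 >/dev/null; python3 ck.py; python3 -m crank '[[-0.3,-0.6,0,0,0,0,0],[-0.3,-0.6,0,0,0,0,0]]'; python3 ck.py;python3 - <<'E'
from tip import *
w=read_camera("wrist");cv2.imwrite("pics/w23.png",w["frame"][:,:,::-1])
E
```

```text
r 0.0636 phi deg -56.4 z 0.2493 F [-3.9 10.6  4.3] rad/tan -11.0 0.025362935265807185 rot [-3.14  -0.004  1.569]
time: 27.78
tool_pos: [0.5385, -0.3031, 0.2494]
tool_rot: [-3.14, -0.003, 1.569]
contact_force: [-3.8, 6.1, 3.6]
opening: 0.0255
r 0.0632 phi deg -62.7 z 0.2494 F [-3.8  6.1  3.6] rad/tan -7.1 0.025505161995163155 rot [-3.140e+00 -3.000e-03  1.569e+00]
```

View pics/w23.png

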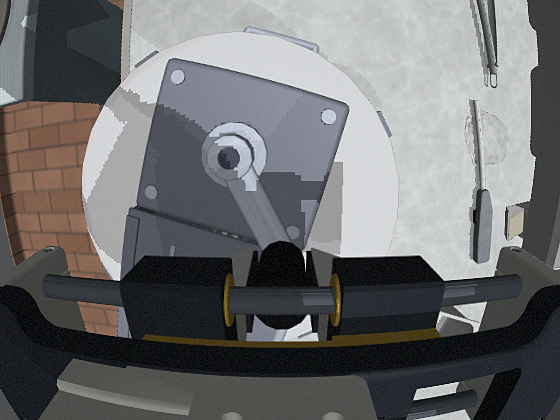

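```bash
python3 -m crank '[[0,0,0,0,0,0,0.3],[0,0,0,0,0,0,0.6],[0,0,0,0,0,0,0.8],[0,0,0,0,0,0,0.8],[0,0,-1,0,0,0,0.8]]'; python3 -m crank '[[0,0,-4,0,0,0,0.8],[0,0,-9,0,0,0,0.8],[5,-2,-13,0,0,0,0.8],[11,-4,-13,0,0,0,0.8],[17,-6,-13,0,0,0,0.8]]';python3 -m crank '[[6,0,0,0,0,0,0.8],[12,-2,0,0,0,0,0.8],[18,-4,0,0,0,0,0.8],[24,-6,0,0,0,0,0.8],[30,-8,0,0,0,0,0.8]]'; python3 -m crank '[[0,0,0,0,0,0,0.8]]'; python3 - <<'E'
from tip import *
for n in ("scene","top"):
    c=read_camera(n);cv2.imwrite(f"pics/{n}24.png",c["frame"][:,:,::-1])
    if n=="scene": crop(c,280,190,150,120,5,"pics/s24.png")
    else: crop(c,300,175,130,105,6,"pics/t24.png")
E
```

```text
time: 28.45
tool_pos: [0.5394, -0.3034, 0.259]
tool_rot: [-3.14, -0.001, 1.57]
contact_force: [0.1, -0.6, -0.6]
opening: 0.063
time: 29.08
tool_pos: [0.4809, -0.1371, 0.3908]
tool_rot: [3.139, 0.001, 1.569]
contact_force: [0.9, 0.6, -0.2]
opening: 0.0738
time: 29.7
tool_pos: [0.4019, 0.1605, 0.3905]
tool_rot: [3.139, -0.001, 1.569]
contact_force: [1.1, -0.7, 0.4]
opening: 0.0732
time: 29.82
tool_pos: [0.4012, 0.1623, 0.3906]
tool_rot: [3.14, -0.001, 1.577]
contact_force: [0.9, -0.2, -0.0]
opening: 0.0735
```

View pics/scene24.png

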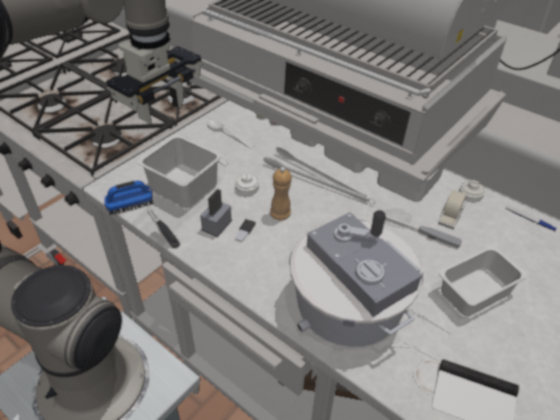

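View pics/t24.png

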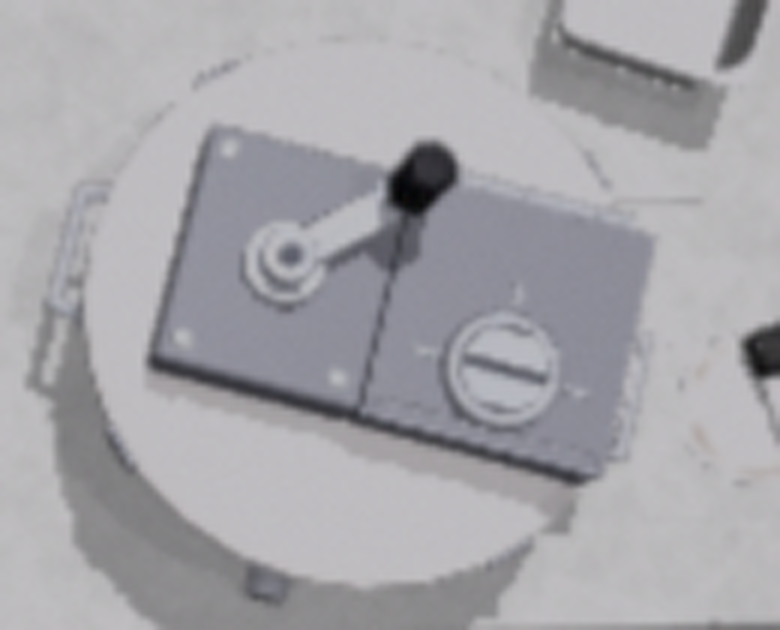

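View pics/s24.png

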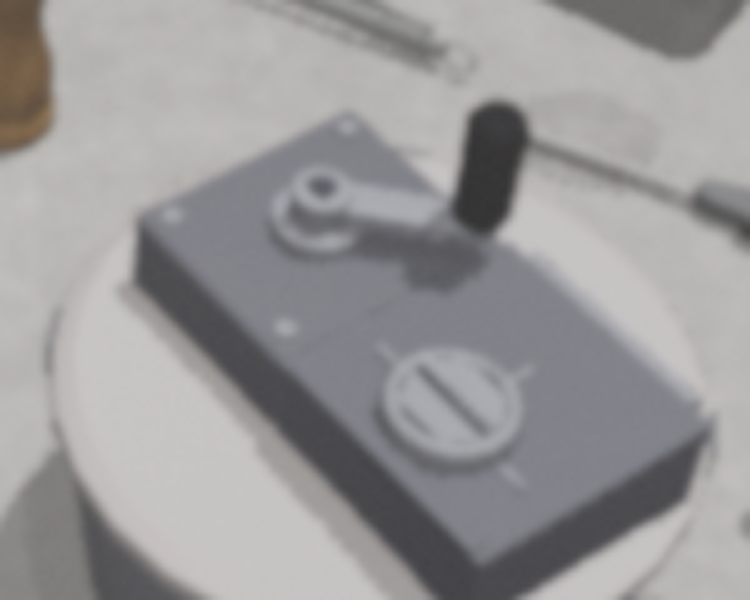

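The cover is flush and the lock slot points along its side ticks (top crop 465,358 to 545,378; ticks at 425,350 and 578,393). The key stands in its block at scene (215,210). The timer, mill and pan look unmoved. Handing in.

```bash
python3 -c "
from cell import robot
print(robot.observe()['time']); print(robot.hand_in())"
```

```text
29.925
the job is handed in; nothing more can be done
None
```

The job is done and handed in at about 30 s of the 72 s.

- **Cover:** I pushed it shut with the closed fingertips. At the end the tips stood at 194 mm, the height given for the shut cover, with 20 N of pressing.
- **Lock:** I turned it clockwise with the larger coin key until it hit its stop, where the torque rose from 0.12 to 0.87 N m. The last pictures show the slot side to side, in line with its marks.
- **Key:** It stands upright in the pocket of its block, with the gripper well clear.
- **Crank:** I held it by its grip and turned it about 408° clockwise. The sideways force stayed under about 12 N in the readings I took, so the gears run free. I then let go and moved the arm away.
- **Bystanders:** The timer, pepper mill and large pan look unmoved in the last scene picture; I did not measure their positions.

**Disagreements:**
- The scene, top and wrist cameras differed by 1–2 mm on the dryer and the block, and by about 4 mm on the crank grip. I used the wrist camera's values.
- The crank's axis seemed to lie about 2 mm off my estimate.
- The small decoy key, standing beside the block at the start, was lying down about 3 s in, before the arm came near it.

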